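# Reload the solder reel stand from the drawer

### The job

The reel stand on the repair bench needs reloading: put the spent white reels that are on it into the green bin, pull the cabinet's upper drawer all the way out to its stop, and mount every full blue solder reel from it on a spindle of its own, seated right down on the base. Push the drawer fully shut again when you are done, and leave the multimeter, the screwdriver and the compartment box where they are.

Things in the scene. Friction and masses are not known exactly. Their poses are not given: they have to be found in the camera images.
- cabinet: yellow two-drawer desk cabinet, 200 deep (x) x 290 wide (y) x 150 mm high, fixed to the bench; origin at the centre of its underside, its own -x is the front; the upper drawer slides out along -x; the lower drawer is a dummy. The cabinet's roof begins 12 mm behind the closed front
- drawer (a joint): how far the upper drawer is out, in m: 0 shut, 0.130 at its stop
- drawer_handle (a point): grip point at the middle of the upper drawer's handle, a horizontal steel bar 11 mm thick and 110 mm long along the cabinet's y, its centre 35 mm in front of the drawer front and 31 mm below the cabinet's top; the point moves with the drawer and its axes are the cabinet's. The drawer front reaches 19 mm above this point
- drawer_floor (a point): centre of the inner floor of the upper drawer, moves with it; the drawer inside is 100 mm (x) by 252 mm (y), its side and back walls stand only 15 mm above the floor, its front panel 56 mm
- stand: reel stand fixed to the bench: dark steel bar base 70 (x) x 250 (y) x 15 mm with three upright steel spindles in a row along its y, 85 mm apart; origin at the centre of its underside
- bin: loose green open-topped plastic bin, 130 (x) x 170 (y) x 50 mm, walls and floor 4 mm; origin at the centre of its underside
- meter: bystander: yellow multimeter lying flat, 170 (x) x 85 x 40 mm; origin at the centre of its underside
- partsbox: bystander: grey compartment box, 120 (x) x 75 x 40 mm; origin at the centre of its underside
- driver: bystander: screwdriver with a red handle 200 mm long lying on the bench, its own x along it; origin under its middle
- spindle0_tip (a point): centre of the top of one spindle of the stand; the spindle is 12 mm thick, stands 55 mm above the stand's base (70 mm above the bench) and its top 9 mm taper to 5 mm
- spindle1_tip (a point): centre of the top of one spindle of the stand; the spindle is 12 mm thick, stands 55 mm above the stand's base (70 mm above the bench) and its top 9 mm taper to 5 mm
- spindle2_tip (a point): centre of the top of one spindle of the stand; the spindle is 12 mm thick, stands 55 mm above the stand's base (70 mm above the bench) and its top 9 mm taper to 5 mm
- full0: full solder reel (may be absent): blue flanges, silver winding, 44 mm diameter, 40 mm high, 17 mm bore along its z; origin at the middle of the reel, 20 mm above its underside; starts standing upright in the upper drawer
- full1: full solder reel (may be absent): blue flanges, silver winding, 44 mm diameter, 40 mm high, 17 mm bore along its z; origin at the middle of the reel, 20 mm above its underside; starts standing upright in the upper drawer
- full2: full solder reel (may be absent): blue flanges, silver winding, 44 mm diameter, 40 mm high, 17 mm bore along its z; origin at the middle of the reel, 20 mm above its underside; starts standing upright in the upper drawer
- spent0: spent reel (may be absent): white flanges, bare black core, 44 mm diameter, 40 mm high, 17 mm bore along its z; origin at its middle, 20 mm above its underside; starts seated on a spindle of the stand
- spent1: spent reel (may be absent): white flanges, bare black core, 44 mm diameter, 40 mm high, 17 mm bore along its z; origin at its middle, 20 mm above its underside; starts seated on a spindle of the stand
- spent2: spent reel (may be absent): white flanges, bare black core, 44 mm diameter, 40 mm high, 17 mm bore along its z; origin at its middle, 20 mm above its underside; starts seated on a spindle of the stand
Mind the look-alikes: they are no part of the job. Leave any orange or turquoise look-alike of the spent0 alone.

How it is judged:
On the way:
1. the upper drawer is pulled out to its stop (within 8 mm) (value of joint drawer above 0.122 m), for 0.2 s.
At the end, for the whole second after the job is handed in: The upper drawer is shut (within 6 mm); every full reel stands on a spindle of its own, axis upright (within 5 degrees), within 5 mm of fully down on the base; every spent reel lies inside the green bin, which stands upright on the bench; all at rest (value of joint drawer below 0.006 m and (horizontal distance between full0 and spindle0_tip below 0.006 m or horizontal distance between full0 and spindle1_tip below 0.006 m or horizontal distance between full0 and spindle2_tip below 0.006 m) and z of each of full0, full1, full2 in the frame of stand below 0.04 m and angle between the z axis of each of full0, full1, full2 and the z axis of stand, either way round below 0.09 rad and linear speed of each of full0, full1, full2 below 0.02 m/s and (horizontal distance between full1 and spindle0_tip below 0.006 m or horizontal distance between full1 and spindle1_tip below 0.006 m or horizontal distance between full1 and spindle2_tip below 0.006 m) and (horizontal distance between full2 and spindle0_tip below 0.006 m or horizontal distance between full2 and spindle1_tip below 0.006 m or horizontal distance between full2 and spindle2_tip below 0.006 m) and x of spent0 in the frame of bin between -0.062 and 0.062 m and y of spent0 in the frame of bin between -0.082 and 0.082 m and z of each of spent0, spent1, spent2 in the frame of bin below 0.06 m and linear speed of each of spent0, spent1, spent2 below 0.03 m/s and x of spent1 in the frame of bin between -0.062 and 0.062 m and y of spent1 in the frame of bin between -0.082 and 0.082 m and x of spent2 in the frame of bin between -0.062 and 0.062 m and y of spent2 in the frame of bin between -0.082 and 0.082 m and angle between bin's own z axis and vertical below 0.1 rad); the robot touches nothing.
It fails at once if the multimeter is shoved more than 40 mm from its place (distance of meter from where it was at the start of the episode above 0.04 m).
It fails at once if the compartment box is shoved more than 40 mm from its place (distance of partsbox from where it was at the start of the episode above 0.04 m).
It fails at once if the screwdriver is shoved more than 40 mm from its place (distance of driver from where it was at the start of the episode above 0.04 m).
Of full0, full1, full2 only 2 to 3 are there at a start; the rules pass over those that are not, and their reading is None.
Of spent0, spent1, spent2 only 2 to 3 are there at a start; the rules pass over those that are not, and their reading is None.
At some moment in a run one of full0, full1, full2, bin may be knocked a few centimetres aside while the robot is not near it.
It also fails if it takes over 210 s, if anything falls off the work surface, if the arm or the gripper's body presses on something with over 40 N, if the wrist force passes 120 N, or if a joint passes its speed limit or range.

### The arm

A 7-joint arm with a two-finger parallel gripper is mounted at the origin on the work surface. World frame = base frame: x ahead of the robot, y to its left, z up, the work surface at z = 0. Lengths are in m, angles in rad, forces in N, time in s.
With the tool pointing down it reaches from about 0.425 to 1.025 m from the base axis. Payload 3.6 kg.
Tool frame: the origin (TCP) lies midway between the tips of the shut fingers; the grasp point (between the pads) lies 19 mm behind it; z points along the fingers, y is the line along which they close (so a half turn about z gives the same grasp; the last joint's range is limited). The gripper opens to 85 mm and grips with 20 to 120 N. Pads are 22 mm wide; open, the fingers measure 114 mm over their backs; the gripper's body (76 mm by 85 mm) begins 54 mm behind the grasp point. The pads swing forward as they close: fully open they stand 13 mm farther back than shut.
Start: joints at [1.188, 0.591, 0.048, 1.609, -0.033, 0.943, -0.034], TCP at [0.207, -0.695, 0.231] pointing down, gripper open.
Joint ranges: [-2.69, 2.69], [-0.47, 2.24], [-1.27, 1.36], [0.19, 2.51], [-1.53, 4.68], [0.08, 2.07], [-3.09, 3.09]. Speed limits (rad/s): [2.57, 2.57, 3.14, 3.14, 3.14, 3.14, 3.14].

### API

Orientations are given as a unit quaternion [x, y, z, w].
In Python, from cell import ctrl gives the robot as it stands.
- The arm moves only by the tool apply_moves, never from a script. Its argument "commands" is a list of rows, each an object with "delta_pos": the shift along the world's x, y, z in units of 80 mm (1.0 is 80 mm), a list of three; "dr": the turn, a rotation vector about the world's x, y, z in units of 180 degrees (1.0 is 180 degrees), a list of three. A call has 1 to 8 rows; each row is the pose to reach, as a shift and turn from the pose commanded when the call began, turning the shorter way round; what a row does not reach only later rows make up. A row lasts 1/8 s, in which the tool goes at most 62.5 mm and 10.7 degrees, less where a joint would pass 70% of its speed; a pose out of reach is approached as far as the arm can. A call with a number of a shift or a turn outside -1 to 1 is refused whole. A call with a gripper value outside its range is refused whole. "gripper" is the opening, from 0 (shut) to 1 (fully open), set as the call begins (left out, the last holds). The fingers move at their own pace and stop on an object; "newtons" is the grip in N (left out, the last holds). Time passes only in rows, so rows that repeat a pose let the fingers close. It gives the time, the measured TCP pose, the force, the opening and the grip force at its end, in the units of the state.
- ctrl.read_state(): the state, without advancing time (a new reading comes with each control period).
- ctrl.grab_frame(name): name is "scene" or "top"; returns (picture, depth): 480x640x3 uint8, red, green, blue; 480x640 float32, m along the optical axis (not along the pixel's ray), 0 where there is no reading.
- ctrl.camera_info(name): a dict with "mtx" (3x3 intrinsics, pixels), "rvec" (rotation vector, rad) and "tvec" (3), from world to camera coordinates, as OpenCV has them. Camera axes: x right, y down, z forward; pixel columns grow to the right and rows downward; lengths in m; the calibration is good to about 2 mm. A picture is of the moment at which its call begins. camera_info takes no time and is no camera call.
- ctrl.sign_off(): hands the job in; it is judged then, once.
Trained networks look in the newest picture that a camera, given by its name, has taken for a name from the list of things; names that differ only in an ending like _2 or _b are one class to them, and where a whole thing is asked for, a point or a joint stands for the part that bears it (a point fixed in the world has none). Each returns a list of dicts, best first, with "p" (0 to 1); they miss things now and then, are a little off and sometimes report something else, mostly with a low value. They report only what shows in the picture. A call takes as long as a camera call. They do not tell look-alikes from the thing itself.
- ctrl.search_frame(query, camera): "at" ([column, row] in pixels, amid what is visible of it).
- ctrl.tip_of(query, camera): "at" ([column, row] in pixels: a listed point, or the origin of a listed thing).
The state is a dict: "t": time; "joints": joint angles; "dq": joint speeds; "effort": joint torques, N m; "ee_pos": TCP position; "eef_rot": TCP orientation; "ft_force": force on the tool from outside, world axes, zero at the start; "moment": the same for the moment, N m; "grip_width": opening from 0.0 (shut) to 1.0 (fully open); "gripper_force": force on a finger pad.
Only numpy, scipy, OpenCV 4.12 (cv2) and the standard library are available. Lean on these libraries where they do the work, as an engineer would, in place of code of your own. Each camera call takes 0.05 s, during which the arm holds its last target. There are 200 camera calls.

## Working session

There is one attempt and no reset: what is moved stays moved. The work goes in short steps, Python scripts to look and compute and a tool call to move; the robot and the scene stay as the last step left them, time stands still between calls to the robot, and variables do not carry over. Pictures are saved under pics/ and viewed, at most 14 in all, crops included, and the job is handed in when it is done.

Besides the shell and the picture viewer there is one more tool, called after "Emit:" in YAML: its name, and indented under it one key for each argument. apply_moves: Moves the arm, as the interface text tells. Its arguments: {"type":"object","properties":{"commands":{"type":"array"},"gripper":{"type":"number"},"newtons":{"type":"number"}},"required":["commands"]}

```bash
mkdir -p pics; cat > h.py <<'E'
from cell import ctrl
import numpy as np, cv2
def cam(n):
    i=ctrl.camera_info(n); R=cv2.Rodrigues(np.array(i['rvec'],float))[0]
    return np.array(i['mtx'],float),R,np.array(i['tvec'],float).ravel()
def px2z(n,uv,z):
    K,R,t=cam(n); d=R.T@np.linalg.solve(K,[uv[0],uv[1],1.]); c=-R.T@t
    return c+d*(z-c[2])/d[2]
def cloud(n,dep):
    K,R,t=cam(n); v,u=np.mgrid[:480,:640]
    P=np.stack([(u-K[0,2])/K[0,0]*dep,(v-K[1,2])/K[1,1]*dep,dep],-1)
    return (P-t)@R
def proj(n,p):
    K,R,t=cam(n); q=K@(R@np.array(p)+t); return q[:2]/q[2]
def save(n,name):
    a,d=ctrl.grab_frame(n); cv2.imwrite('pics/'+name,a[:,:,::-1]); return a,d
E
python3 - <<'E'
from h import *
np.set_printoptions(precision=3,suppress=True)
for n in('top','scene'):
    a,d=save(n,n+'0.png'); np.savez(n+'0.npz',a=a,d=d); P=cloud(n,d)
    K,R,t=cam(n);print(n,-R.T@t,K[0,0])
    for q in ['drawer_handle','drawer_floor','stand','bin','meter','partsbox','driver','spindle0_tip','spent0','full0','cabinet']:
        for r in ctrl.tip_of(q,n)[:5]:
            u,v=r['at']; ui,vi=int(round(u)),int(round(v))
            print(q,round(r['p'],2),np.round(r['at'],0),P[vi,ui] if 0<=vi<480 and 0<=ui<640 else '')
print(ctrl.read_state())
E
```

```text
top [ 0.374 -0.053  1.316] 587.8237298194247
drawer_handle 0.62 [187. 216.] [0.606 0.199 0.125]
drawer_floor 0.95 [167. 183.] [0.67  0.236 0.148]
stand 0.83 [372. 288.] [ 0.459 -0.189  0.01 ]
bin 0.58 [362. 204.] [ 0.65  -0.172  0.008]
meter 0.71 [506. 292.] [ 0.444 -0.477  0.041]
partsbox 0.81 [112. 318.] [0.402 0.378 0.032]
driver 0.98 [255. 304.] [0.428 0.071 0.012]
spindle0_tip 0.8 [413. 284.] [ 0.462 -0.271  0.07 ]
spent0 0.82 [456. 294.] [ 0.443 -0.378  0.002]
spent0 0.81 [411. 287.] [ 0.457 -0.27   0.047]
spent0 0.77 [371. 292.] [ 0.448 -0.183  0.051]
spent0 0.62 [432. 342.] [ 0.339 -0.313  0.036]
spent0 0.6 [335. 294.] [ 0.443 -0.104  0.072]
cabinet 0.68 [161. 180.] [0.676 0.248 0.148]
cabinet 0.54 [372. 295.] [ 0.441 -0.184  0.052]
cabinet 0.41 [167. 186.] [0.664 0.236 0.146]
scene [ 1.55  -1.051  1.07 ] 615.5018302766587
drawer_handle 0.68 [404. 209.] [ 0.486  0.362 -0.003]
drawer_floor 0.63 [431. 224.] [0.741 0.152 0.15 ]
drawer_floor 0.59 [182. 325.] [ 0.489 -0.506  0.035]
stand 0.96 [269. 277.] [ 0.469 -0.209  0.013]
stand 0.34 [383. 200.] [0.423 0.327 0.02 ]
bin 0.98 [3
[... 607 characters left out ...]
ent0 0.55 [290. 254.] [ 0.453 -0.115  0.036]
spent0 0.53 [245. 279.] [ 0.474 -0.294  0.055]
full0 0.43 [266. 267.] [ 0.455 -0.206  0.038]
cabinet 0.78 [446. 248.] [0.796 0.156 0.095]
cabinet 0.5 [433. 224.] [0.745 0.156 0.15 ]
{'t': 1.2, 'joints': array([ 1.188,  0.591,  0.048,  1.608, -0.033,  0.943, -0.034]), 'dq': array([ 0.001, -0.001, -0.001,  0.001,  0.001,  0.001, -0.001]), 'effort': array([  0.001, -54.865,   1.547, -19.854,   0.009,   0.002,   0.   ]), 'ee_pos': array([ 0.207, -0.695,  0.231]), 'eef_rot': array([0.99 , 0.144, 0.   , 0.   ]), 'ft_force': array([-0.237, -0.04 , -0.25 ]), 'moment': array([-0.035,  0.023, -0.026]), 'gripper_force': 0.0, 'grip_width': 1.0001372683795735}
```

View pics/top0.png

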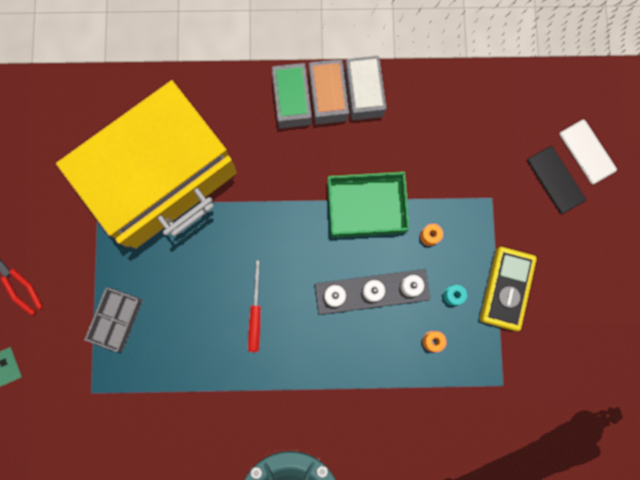

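View pics/scene0.png

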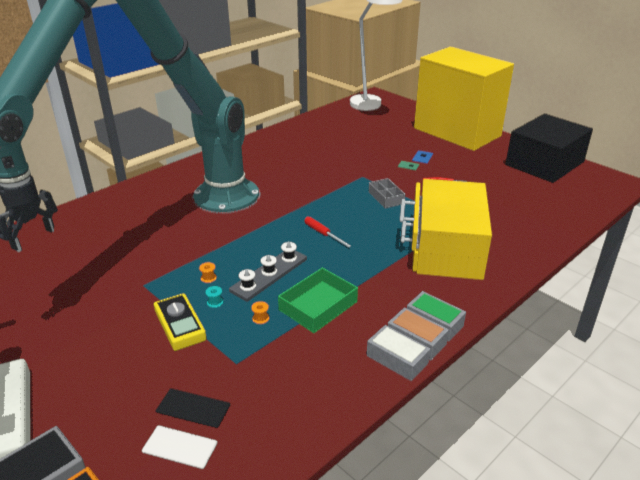

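The top view shows three white reels on the spindles at (335,296), (374,291) and (413,286). The bin is at (368,205), the cabinet handle at (187,216), and the orange and turquoise decoys are to the right of the stand. Next I fit precise poses.

```bash
python3 - <<'E'
from h import *
np.set_printoptions(precision=4,suppress=True)
z=np.load('top0.npz');a=z['a'].astype(int);d=z['d'];P=cloud('top',d)
for u,v in[(335,296),(374,291),(413,286)]:
    s=np.zeros((480,640),bool);s[v-18:v+19,u-18:u+19]=1
    m=s&(a.min(2)>150)&(P[...,2]>.045)&(P[...,2]<.062)
    print('reel',(lambda r:(r[0],r[1]))(cv2.minEnclosingCircle(P[m][:,:2].astype(np.float32))),np.median(P[m],0))
    m=s&(P[...,2]>.064); print('tip',m.sum(),P[m].mean(0))
m=(abs(P[...,2]-.15)<.006)&(P[...,1]>.05); r=cv2.minAreaRect((P[m][:,:2]*1000).astype(np.float32)); print('cab roof',r,cv2.boxPoints(r), np.median(P[m],0))
m=(abs(P[...,2]-.119)<.012)&(P[...,1]>.05)&(a.max(2)-a.min(2)<40)&(P[...,0]<.68); r=cv2.minAreaRect((P[m][:,:2]*1000).astype(np.float32)); print('handle',m.sum(),r,cv2.boxPoints(r))
g=(a[...,1]>a[...,0]+40)&(a[...,1]>a[...,2]+30);g[:165]=0;g[245:]=0;g[:,320:415]&=1;g[:,:320]=0;g[:,415:]=0
m=g&(P[...,2]>.035);r=cv2.minAreaRect((P[m][:,:2]*1000).astype(np.float32)); print('bin',r,cv2.boxPoints(r),P[m][:,2].max())
m=(P[...,2]>.008)&(P[...,2]<.022)&(P[...,0]>.38)&(P[...,0]<.53)&(P[...,1]<-.04)&(P[...,1]>-.32);m=m&(a.max(2)<90);r=cv2.minAreaRect((P[m][:,:2]*1000).astype(np.float32)); print('stand',r)
E
```

```text
reel ((0.44237810373306274, -0.10526745021343231), 0.02178945764899254) [ 0.4425 -0.1052  0.0543]
tip 22 [ 0.4263 -0.0932  0.3514]
reel ((0.4520743489265442, -0.190242201089859), 0.02226962521672249) [ 0.4518 -0.19    0.0544]
tip 24 [ 0.4196 -0.1323  0.5877]
reel ((0.46154651045799255, -0.273762047290802), 0.022177910432219505) [ 0.4614 -0.274   0.0543]
tip 19 [ 0.4472 -0.2391  0.265 ]
cab roof ((719.61767578125, 283.9267883300781), (209.41268920898438, 290.623779296875), 36.82750701904297) [[548.7051 337.479 ]
 [722.9072 104.851 ]
 [890.5303 230.3746]
 [716.3281 463.0026]] [0.7249 0.29   0.1495]
handle 428 ((619.6314086914062, 207.81988525390625), (42.40707015991211, 119.80098724365234), 36.77055358886719) [[566.7894 243.1098]
 [638.5037 147.1446]
 [672.4734 172.5299]
 [600.7591 268.4952]]Traceback (most recent call last):
  File "<stdin>", line 11, in <module>
numpy._core._exceptions._UFuncOutputCastingError: Cannot cast ufunc 'bitwise_and' output from dtype('int64') to dtype('bool') with casting rule 'same_kind'
```

Emit:
apply_moves:
  commands:
    - {"delta_pos":[0.27,0.44,-0.08],"dr":[0,0,0.037]}
    - {"delta_pos":[0.53,0.877,-0.16],"dr":[0,0,0.074]}
    - {"delta_pos":[0.53,0.877,-0.16],"dr":[0,0,0.074]}
  gripper: 1.0
  newtons: 40

```text
t: 1.58
ee_pos: [0.253, -0.6206, 0.2179]
eef_rot: [0.965, 0.261, 0.001, -0.002]
ft_force: [0.3, -0.3, 0.3]
grip_width: 0.998
gripper_force: 0.0
```

Emit:
apply_moves:
  commands:
    - {"delta_pos":[0.27,0.44,-0.08],"dr":[0,0,0.037]}
    - {"delta_pos":[0.53,0.877,-0.16],"dr":[0,0,0.074]}
    - {"delta_pos":[0.53,0.877,-0.16],"dr":[0,0,0.074]}

```text
t: 1.95
ee_pos: [0.2943, -0.5517, 0.2054]
eef_rot: [0.929, 0.371, 0.001, -0.001]
ft_force: [-0.2, -0.4, -0.1]
grip_width: 1.002
gripper_force: 0.0
```

Emit:
apply_moves:
  commands:
    - {"delta_pos":[0.27,0.44,-0.08],"dr":[0,0,0.037]}
    - {"delta_pos":[0.53,0.877,-0.16],"dr":[0,0,0.074]}
    - {"delta_pos":[0.53,0.877,-0.16],"dr":[0,0,0.074]}

```text
t: 2.33
ee_pos: [0.3359, -0.4826, 0.1928]
eef_rot: [0.88, 0.475, 0.001, -0.0]
ft_force: [-0.2, 0.5, 0.1]
grip_width: 1.0
gripper_force: 0.0
```

```bash
python3 - <<'E'
from h import *
np.set_printoptions(precision=4,suppress=True)
z=np.load('top0.npz');a=z['a'].astype(int);d=z['d'];P=cloud('top',d)
g=(a[...,1]>a[...,0]+40)&(a[...,1]>a[...,2]+20);s=np.zeros_like(g);s[165:245,320:415]=1
m=g&s&(P[...,2]>.035);r=cv2.minAreaRect((P[m][:,:2]*1000).astype(np.float32)); print('bin',m.sum(),r,P[m][:,2].max())
m=(P[...,2]>.008)&(P[...,2]<.022)&(P[...,0]>.38)&(P[...,0]<.53)&(P[...,1]<-.04)&(P[...,1]>-.32);m=m&(a.max(2)<90);r=cv2.minAreaRect((P[m][:,:2]*1000).astype(np.float32)); print('stand',r)
E
```

```text
bin 723 ((541.5955810546875, -168.88279724121094), (187.00990295410156, 362.46380615234375), 82.73906707763672) 1.3164321376795238
stand ((434.74896240234375, -169.2987518310547), (215.10520935058594, 54.484127044677734), 88.23635864257812)
```

Emit:
apply_moves:
  commands:
    - {"delta_pos":[0.27,0.44,-0.08],"dr":[0,0,0.037]}
    - {"delta_pos":[0.53,0.877,-0.16],"dr":[0,0,0.074]}
    - {"delta_pos":[0.53,0.877,-0.16],"dr":[0,0,0.074]}

```text
t: 2.7
ee_pos: [0.3781, -0.4133, 0.1801]
eef_rot: [0.819, 0.574, 0.0, 0.0]
ft_force: [0.3, -0.1, 0.9]
grip_width: 1.001
gripper_force: 0.0
```

Emit:
apply_moves:
  commands:
    - {"delta_pos":[0.27,0.44,-0.08],"dr":[0,0,0.037]}
    - {"delta_pos":[0.53,0.877,-0.16],"dr":[0,0,0.074]}
    - {"delta_pos":[0.53,0.877,-0.16],"dr":[0,0,0.074]}

```text
t: 3.08
ee_pos: [0.4206, -0.3437, 0.1674]
eef_rot: [0.747, 0.664, 0.0, 0.0]
ft_force: [-0.2, -1.1, -0.0]
grip_width: 1.001
gripper_force: 0.0
```

Emit:
apply_moves:
  commands:
    - {"delta_pos":[0.27,0.44,-0.08],"dr":[0,0,0.037]}
    - {"delta_pos":[0.53,0.877,-0.16],"dr":[0,0,0.074]}
    - {"delta_pos":[0.53,0.877,-0.16],"dr":[0,0,0.074]}
    - {"delta_pos":[0.53,0.877,-0.16],"dr":[0,0,0.074]}

```text
t: 3.58
ee_pos: [0.4609, -0.277, 0.1547]
eef_rot: [0.668, 0.744, -0.001, 0.001]
ft_force: [0.3, -0.6, -1.0]
grip_width: 0.999
gripper_force: 0.0
```

```bash
python3 - <<'E'
from h import *
np.set_printoptions(precision=4,suppress=True)
z=np.load('top0.npz');a=z['a'].astype(int);d=z['d'];P=cloud('top',d)
g=(a[...,1]>a[...,0]+40)&(a[...,1]>a[...,2]+20);s=np.zeros_like(g);s[165:245,320:415]=1
for lo in(.03,-.02):
    m=g&s&(P[...,2]>lo)&(P[...,2]<.06)&(P[...,0]>.5);r=cv2.minAreaRect((P[m][:,:2]*1000).astype(np.float32)); print('bin',m.sum(),r,P[m].mean(0))
s=ctrl.read_state();print(s['ee_pos'],s['eef_rot'],s['joints'],s['t'])
E
```

```text
bin 784 ((644.5575561523438, -182.8856201171875), (131.2675323486328, 169.8853759765625), 2.5563805103302) [ 0.6469 -0.1871  0.0451]
bin 4707 ((647.7460327148438, -182.49197387695312), (140.42593383789062, 171.55821228027344), 1.3121265172958374) [ 0.6487 -0.1849  0.0119]
[ 0.4609 -0.277   0.1547] [ 0.6677  0.7444 -0.0009  0.0006] [ 0.7048  0.4839 -0.3322  2.083   0.2701  0.6142  0.2946] 3.575
```

Emit:
apply_moves:
  commands:
    - {"delta_pos":[0,0.035,-0.42]}
    - {"delta_pos":[0,0.035,-0.84]}
    - {"delta_pos":[0,0.035,-0.84]}

```text
invalid input at $.commands[0]: expected keys delta_pos, dr
```

Emit:
apply_moves:
  commands:
    - {"delta_pos":[0,0,-0.3]}
    - {"delta_pos":[0,0,-0.6]}
    - {"delta_pos":[0,0,-0.84]}
    - {"delta_pos":[0,0,-0.84]}

```text
invalid input at $.commands[0]: expected keys delta_pos, dr
```

Emit:
apply_moves:
  commands:
    - {"delta_pos":[0,0,0]}
    - {"delta_pos":[0,0,0]}
    - {"delta_pos":[0,0,0]}
    - {"delta_pos":[0,0,0]}
    - {"delta_pos":[0,0,0]}
    - {"delta_pos":[0,0,0]}
  gripper: 0.4

```text
invalid input at $.commands[0]: expected keys delta_pos, dr
```

Emit:
apply_moves:
  commands:
    - {"delta_pos":[0,0.035,-0.42],"dr":[0,0,0]}
    - {"delta_pos":[0,0.035,-0.84],"dr":[0,0,0]}
    - {"delta_pos":[0,0.035,-0.84],"dr":[0,0,0]}

```text
t: 3.95
ee_pos: [0.4589, -0.273, 0.0856]
eef_rot: [0.667, 0.745, -0.002, -0.002]
ft_force: [-0.3, 1.0, 0.5]
grip_width: 1.001
gripper_force: 0.0
```

Emit:
apply_moves:
  commands:
    - {"delta_pos":[0,0,-0.3],"dr":[0,0,0]}
    - {"delta_pos":[0,0,-0.6],"dr":[0,0,0]}
    - {"delta_pos":[0,0,-0.84],"dr":[0,0,0]}
    - {"delta_pos":[0,0,-0.84],"dr":[0,0,0]}

```text
t: 4.45
ee_pos: [0.4612, -0.2725, 0.0203]
eef_rot: [0.667, 0.745, -0.001, 0.0]
ft_force: [-0.1, 0.4, 0.3]
grip_width: 0.999
gripper_force: 0.0
```

Emit:
apply_moves:
  commands:
    - {"delta_pos":[0,0,0],"dr":[0,0,0]}
    - {"delta_pos":[0,0,0],"dr":[0,0,0]}
    - {"delta_pos":[0,0,0],"dr":[0,0,0]}
    - {"delta_pos":[0,0,0],"dr":[0,0,0]}
    - {"delta_pos":[0,0,0],"dr":[0,0,0]}
    - {"delta_pos":[0,0,0],"dr":[0,0,0]}
  gripper: 0.4

```text
t: 5.2
ee_pos: [0.4621, -0.2716, 0.0214]
eef_rot: [0.666, 0.746, -0.0, 0.001]
ft_force: [-0.3, 0.4, 6.3]
grip_width: 0.506
gripper_force: 40.1
```

Emit:
apply_moves:
  commands:
    - {"delta_pos":[0,0,0.3],"dr":[0,0,0]}
    - {"delta_pos":[0,0,0.7],"dr":[0,0,0]}
    - {"delta_pos":[0,0,1],"dr":[0,0,0]}
    - {"delta_pos":[0.2,0.05,1],"dr":[0,0,0]}
    - {"delta_pos":[0.5,0.1,1],"dr":[0,0,0]}

```text
t: 5.82
ee_pos: [0.502, -0.263, 0.1001]
eef_rot: [0.666, 0.746, -0.0, 0.0]
ft_force: [-0.2, -0.2, 0.0]
grip_width: 0.501
gripper_force: 40.8
```

Emit:
apply_moves:
  commands:
    - {"delta_pos":[0.45,0.1,0],"dr":[0,0,0]}
    - {"delta_pos":[0.91,0.2,0],"dr":[0,0,0]}

```text
t: 6.08
ee_pos: [0.5758, -0.2462, 0.0993]
eef_rot: [0.666, 0.746, 0.0, -0.0]
ft_force: [0.5, -1.0, -0.7]
grip_width: 0.499
gripper_force: 40.8
```

Emit:
apply_moves:
  commands:
    - {"delta_pos":[0.45,0.1,0],"dr":[0,0,0]}
    - {"delta_pos":[0.9,0.19,0],"dr":[0,0,0]}
    - {"delta_pos":[0.9,0.19,-0.3],"dr":[0,0,0]}
    - {"delta_pos":[0.9,0.19,-0.7],"dr":[0,0,0]}
    - {"delta_pos":[0.9,0.19,-1],"dr":[0,0,0]}
    - {"delta_pos":[0.9,0.19,-1],"dr":[0,0,0]}

```text
t: 6.82
ee_pos: [0.6447, -0.2309, 0.0173]
eef_rot: [0.666, 0.746, -0.001, -0.002]
ft_force: [-0.3, -0.1, -0.1]
grip_width: 0.504
gripper_force: 40.8
```

Emit:
apply_moves:
  commands:
    - {"delta_pos":[0,0,0],"dr":[0,0,0]}
    - {"delta_pos":[0,0,0],"dr":[0,0,0]}
    - {"delta_pos":[0,0,0],"dr":[0,0,0]}
    - {"delta_pos":[0,0,0.4],"dr":[0,0,0]}
    - {"delta_pos":[0,0,1],"dr":[0,0,0]}
    - {"delta_pos":[-0.4,0.1,1],"dr":[0,0,0]}
    - {"delta_pos":[-0.8,0.2,1],"dr":[0,0,0]}
  gripper: 0.75

```text
t: 7.7
ee_pos: [0.5826, -0.216, 0.1018]
eef_rot: [0.666, 0.746, 0.001, 0.002]
ft_force: [-0.5, 0.9, 0.4]
grip_width: 0.747
gripper_force: 0.0
```

Emit:
apply_moves:
  commands:
    - {"delta_pos":[-0.5,0.1,0],"dr":[0,0,0]}
    - {"delta_pos":[-1,0.2,0],"dr":[0,0,0]}
  gripper: 1.0

```text
t: 7.95
ee_pos: [0.5016, -0.1997, 0.1009]
eef_rot: [0.666, 0.746, 0.0, 0.001]
ft_force: [-0.2, -0.4, 0.0]
grip_width: 0.999
gripper_force: 0.0
```

Emit:
apply_moves:
  commands:
    - {"delta_pos":[-0.638,0.13,0],"dr":[0,0,0]}
    - {"delta_pos":[-0.638,0.13,0],"dr":[0,0,0]}
    - {"delta_pos":[-0.638,0.13,-0.4],"dr":[0,0,0]}
    - {"delta_pos":[-0.638,0.13,-0.75],"dr":[0,0,0]}
    - {"delta_pos":[-0.638,0.13,-1],"dr":[0,0,0]}
    - {"delta_pos":[-0.638,0.13,-1],"dr":[0,0,0]}

```text
t: 8.7
ee_pos: [0.4521, -0.1894, 0.0194]
eef_rot: [0.666, 0.746, -0.0, -0.0]
ft_force: [0.0, 0.4, 0.3]
grip_width: 0.995
gripper_force: 0.0
```

Emit:
apply_moves:
  commands:
    - {"delta_pos":[0,0,0],"dr":[0,0,0]}
    - {"delta_pos":[0,0,0],"dr":[0,0,0]}
    - {"delta_pos":[0,0,0],"dr":[0,0,0]}
    - {"delta_pos":[0,0,0],"dr":[0,0,0]}
    - {"delta_pos":[0,0,0],"dr":[0,0,0]}
    - {"delta_pos":[0,0,0],"dr":[0,0,0]}
  gripper: 0.4

```text
t: 9.45
ee_pos: [0.4521, -0.1897, 0.0213]
eef_rot: [0.666, 0.746, 0.0, 0.001]
ft_force: [-0.2, -0.4, 4.6]
grip_width: 0.509
gripper_force: 40.0
```

Emit:
apply_moves:
  commands:
    - {"delta_pos":[0,0,0.3],"dr":[0,0,0]}
    - {"delta_pos":[0,0,0.7],"dr":[0,0,0]}
    - {"delta_pos":[0,0,1],"dr":[0,0,0]}
    - {"delta_pos":[0.2,0,1],"dr":[0,0,0]}
    - {"delta_pos":[0.6,0.03,1],"dr":[0,0,0]}

```text
t: 10.07
ee_pos: [0.4991, -0.1877, 0.1001]
eef_rot: [0.666, 0.746, -0.0, -0.0]
ft_force: [0.6, -0.2, -0.4]
grip_width: 0.513
gripper_force: 40.8
```

Emit:
apply_moves:
  commands:
    - {"delta_pos":[0.45,0.015,0],"dr":[0,0,0]}
    - {"delta_pos":[0.91,0.03,0],"dr":[0,0,0]}

```text
t: 10.32
ee_pos: [0.5738, -0.1844, 0.0994]
eef_rot: [0.666, 0.746, 0.0, -0.0]
ft_force: [-0.3, -0.8, 0.1]
grip_width: 0.511
gripper_force: 40.8
```

Emit:
apply_moves:
  commands:
    - {"delta_pos":[0.45,0.01,0],"dr":[0,0,0]}
    - {"delta_pos":[0.9,0.025,0],"dr":[0,0,0]}
    - {"delta_pos":[0.9,0.025,-0.3],"dr":[0,0,0]}
    - {"delta_pos":[0.9,0.025,-0.7],"dr":[0,0,0]}
    - {"delta_pos":[0.9,0.025,-1],"dr":[0,0,0]}
    - {"delta_pos":[0.9,0.025,-1],"dr":[0,0,0]}

```text
t: 11.08
ee_pos: [0.6427, -0.1819, 0.0171]
eef_rot: [0.666, 0.746, -0.001, -0.002]
ft_force: [-1.4, -0.6, -0.2]
grip_width: 0.511
gripper_force: 40.8
```

Emit:
apply_moves:
  commands:
    - {"delta_pos":[0,0,0],"dr":[0,0,0]}
    - {"delta_pos":[0,0,0],"dr":[0,0,0]}
    - {"delta_pos":[0,0,0],"dr":[0,0,0]}
    - {"delta_pos":[0,0,0.4],"dr":[0,0,0]}
    - {"delta_pos":[0,0,1],"dr":[0,0,0]}
    - {"delta_pos":[-0.4,0.17,1],"dr":[0,0,0]}
    - {"delta_pos":[-0.8,0.35,1],"dr":[0,0,0]}
  gripper: 0.75

```text
t: 11.95
ee_pos: [0.5804, -0.1548, 0.1017]
eef_rot: [0.666, 0.746, 0.001, 0.001]
ft_force: [-0.5, 1.2, 0.2]
grip_width: 0.751
gripper_force: 0.0
```

Emit:
apply_moves:
  commands:
    - {"delta_pos":[-0.5,0.15,0],"dr":[0,0,0]}
    - {"delta_pos":[-1,0.32,0],"dr":[0,0,0]}
  gripper: 1.0

```text
t: 12.2
ee_pos: [0.4994, -0.1288, 0.1009]
eef_rot: [0.666, 0.746, 0.0, 0.001]
ft_force: [1.0, 1.5, 0.2]
grip_width: 0.999
gripper_force: 0.0
```

Emit:
apply_moves:
  commands:
    - {"delta_pos":[-0.73,0.3,0],"dr":[0,0,0]}
    - {"delta_pos":[-0.73,0.3,0],"dr":[0,0,0]}
    - {"delta_pos":[-0.73,0.3,-0.4],"dr":[0,0,0]}
    - {"delta_pos":[-0.73,0.3,-0.75],"dr":[0,0,0]}
    - {"delta_pos":[-0.73,0.3,-1],"dr":[0,0,0]}
    - {"delta_pos":[-0.73,0.3,-1],"dr":[0,0,0]}

```text
t: 12.95
ee_pos: [0.4424, -0.105, 0.0195]
eef_rot: [0.666, 0.746, -0.0, -0.0]
ft_force: [-0.3, 0.6, -0.0]
grip_width: 0.997
gripper_force: 0.0
```

Emit:
apply_moves:
  commands:
    - {"delta_pos":[0,0,0],"dr":[0,0,0]}
    - {"delta_pos":[0,0,0],"dr":[0,0,0]}
    - {"delta_pos":[0,0,0],"dr":[0,0,0]}
    - {"delta_pos":[0,0,0],"dr":[0,0,0]}
    - {"delta_pos":[0,0,0],"dr":[0,0,0]}
    - {"delta_pos":[0,0,0],"dr":[0,0,0]}
  gripper: 0.4

```text
t: 13.7
ee_pos: [0.4424, -0.1052, 0.0212]
eef_rot: [0.666, 0.746, 0.001, 0.001]
ft_force: [0.3, 0.5, 5.9]
grip_width: 0.51
gripper_force: 39.9
```

```bash
python3 - <<'E'
from h import *
a,d=save('top','top1.png'); s=ctrl.read_state();print(s['ee_pos'],s['eef_rot'],s['t'])
cv2.imwrite('pics/top1c.png',cv2.resize(a[150:330,280:480,::-1],(800,720))[:600])
P=cloud('top',d);a=a.astype(int)
g=(a[...,1]>a[...,0]+40)&(a[...,1]>a[...,2]+20);s=np.zeros_like(g);s[140:245,300:435]=1
m=g&s&(P[...,2]>.03)&(P[...,2]<.06)&(P[...,0]>.5);r=cv2.minAreaRect((P[m][:,:2]*1000).astype(np.float32)); print('bin',m.sum(),r)
E
```

```text
[ 0.4424151  -0.10523998  0.02121606] [6.65708178e-01 7.46211443e-01 5.08698146e-04 9.19374277e-04] 13.75
bin 790 ((644.5536499023438, -183.1566162109375), (130.70001220703125, 170.69039916992188), 2.5403060913085938)
```

View pics/top1c.png

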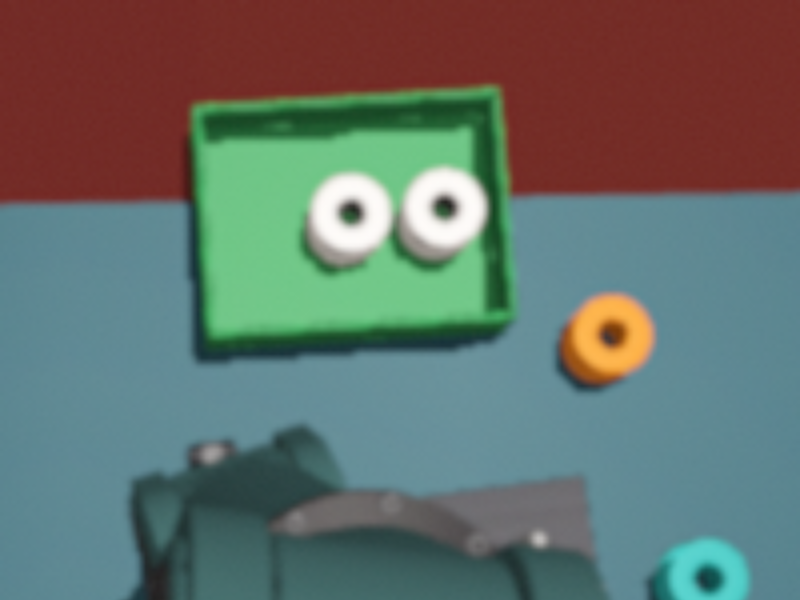

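The third reel is in the gripper and the first two stand upright in the bin. Next I place the third, then move to the handle.

Emit:
apply_moves:
  commands:
    - {"delta_pos":[0,0,0.3],"dr":[0,0,0]}
    - {"delta_pos":[0,0,0.7],"dr":[0,0,0]}
    - {"delta_pos":[0,0,1],"dr":[0,0,0]}
    - {"delta_pos":[0.2,0,1],"dr":[0,0,0]}
    - {"delta_pos":[0.6,-0.1,1],"dr":[0,0,0]}

```text
t: 14.38
ee_pos: [0.4896, -0.1128, 0.1002]
eef_rot: [0.665, 0.746, -0.0, -0.0]
ft_force: [0.9, -0.2, -0.5]
grip_width: 0.512
gripper_force: 40.8
```

Emit:
apply_moves:
  commands:
    - {"delta_pos":[0.5,-0.08,0],"dr":[0,0,0]}
    - {"delta_pos":[1,-0.15,0],"dr":[0,0,0]}

```text
t: 14.62
ee_pos: [0.5715, -0.1254, 0.0994]
eef_rot: [0.666, 0.746, 0.0, -0.0]
ft_force: [0.1, -0.5, -1.0]
grip_width: 0.505
gripper_force: 40.8
```

Emit:
apply_moves:
  commands:
    - {"delta_pos":[0.45,-0.05,0],"dr":[0,0,0]}
    - {"delta_pos":[0.91,-0.1,0],"dr":[0,0,0]}
    - {"delta_pos":[0.91,-0.1,-0.3],"dr":[0,0,0]}
    - {"delta_pos":[0.91,-0.1,-0.7],"dr":[0,0,0]}
    - {"delta_pos":[0.91,-0.1,-1],"dr":[0,0,0]}
    - {"delta_pos":[0.91,-0.1,-1],"dr":[0,0,0]}

```text
t: 15.38
ee_pos: [0.6411, -0.1327, 0.0172]
eef_rot: [0.666, 0.746, -0.001, -0.002]
ft_force: [0.2, 0.2, 0.3]
grip_width: 0.51
gripper_force: 40.8
```

Emit:
apply_moves:
  commands:
    - {"delta_pos":[0,0,0],"dr":[0,0,0]}
    - {"delta_pos":[0,0,0],"dr":[0,0,0]}
    - {"delta_pos":[0,0,0],"dr":[0,0,0]}
    - {"delta_pos":[0,0,0.4],"dr":[0,0,0]}
    - {"delta_pos":[0,0,1],"dr":[0,0,0]}
    - {"delta_pos":[0,0,1],"dr":[0,0,0]}
  gripper: 0.75

```text
t: 16.12
ee_pos: [0.6461, -0.1333, 0.1049]
eef_rot: [0.666, 0.746, 0.003, 0.004]
ft_force: [0.8, -0.0, -0.4]
grip_width: 0.754
gripper_force: 0.0
```

Emit:
apply_moves:
  commands:
    - {"delta_pos":[-0.1,0.2,0.5],"dr":[0,0,0.02]}
    - {"delta_pos":[-0.2,0.6,1],"dr":[0,0,0.06]}
    - {"delta_pos":[-0.2,0.9,1],"dr":[0,0,0.06]}

```text
t: 16.5
ee_pos: [0.6279, -0.0596, 0.1832]
eef_rot: [0.592, 0.806, 0.002, 0.002]
ft_force: [-0.0, 0.5, -0.0]
grip_width: 0.753
gripper_force: 0.0
```

Emit:
apply_moves:
  commands:
    - {"delta_pos":[-0.1,0.45,0],"dr":[0,0,0.03]}
    - {"delta_pos":[-0.2,0.9,0],"dr":[0,0,0.06]}
  gripper: 0.3

```text
t: 16.75
ee_pos: [0.609, 0.0128, 0.1792]
eef_rot: [0.511, 0.859, -0.001, -0.001]
ft_force: [0.4, 0.7, -0.3]
grip_width: 0.333
gripper_force: 0.0
```

Emit:
apply_moves:
  commands:
    - {"delta_pos":[-0.1,0.45,0],"dr":[0,0,0.025]}
    - {"delta_pos":[-0.2,0.9,0],"dr":[0,0,0.05]}

```text
t: 17.0
ee_pos: [0.5925, 0.0851, 0.1789]
eef_rot: [0.442, 0.897, -0.001, -0.001]
ft_force: [0.6, -0.8, -0.3]
grip_width: 0.297
gripper_force: 0.0
```

Emit:
apply_moves:
  commands:
    - {"delta_pos":[0,0.35,0],"dr":[0,0,0]}
    - {"delta_pos":[0,0.7,0],"dr":[0,0,0]}
    - {"delta_pos":[0,0.7,0],"dr":[0,0,0]}

```text
t: 17.38
ee_pos: [0.5926, 0.1433, 0.1794]
eef_rot: [0.441, 0.897, 0.0, -0.001]
ft_force: [-0.1, -0.7, 0.5]
grip_width: 0.303
gripper_force: 0.0
```

```bash
python3 - <<'E'
from h import *
s=ctrl.read_state();print(s['ee_pos'],s['eef_rot'],s['t'],s['grip_width']); q=s['eef_rot'];print(2*np.degrees(np.arctan2(q[1],q[0])))
a,d=save('top','top2.png')
E
```

```text
[0.59260923 0.14325181 0.17938062] [ 4.41443674e-01  8.97288007e-01  4.09509788e-04 -1.24394637e-03] 17.375 0.3029768925254407
127.60789253351356
```

View pics/top2.png

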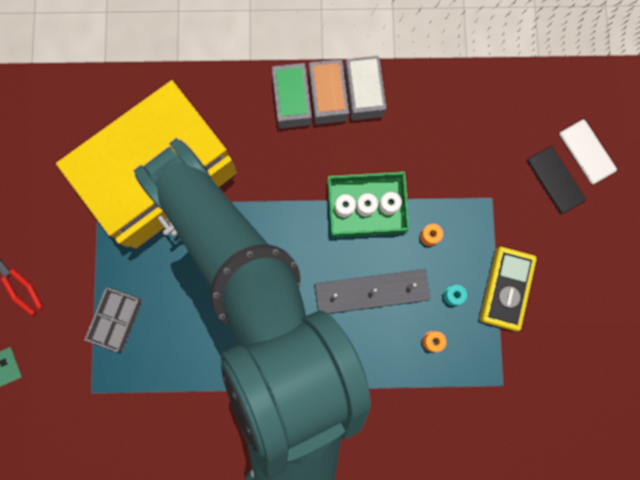

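Emit:
apply_moves:
  commands:
    - {"delta_pos":[0.09,0.34,0],"dr":[0,0,-0.004]}
    - {"delta_pos":[0.18,0.684,0],"dr":[0,0,-0.004]}
    - {"delta_pos":[0.18,0.684,0],"dr":[0,0,-0.004]}
    - {"delta_pos":[0.18,0.684,0],"dr":[0,0,-0.004]}

```text
t: 17.92
ee_pos: [0.6084, 0.1914, 0.1793]
eef_rot: [0.451, 0.892, -0.001, -0.0]
ft_force: [0.3, -1.3, 0.2]
grip_width: 0.299
gripper_force: 0.0
```

```bash
python3 - <<'E'
from h import *
np.set_printoptions(precision=4,suppress=True)
s=ctrl.read_state();print(s['ee_pos'])
a,d=save('scene','scene3.png')
cv2.imwrite('pics/scene3c.png',cv2.resize(a[150:290,340:520,::-1],(770,600),interpolation=cv2.INTER_CUBIC))
print(proj('scene',[.607,.198,.119]),proj('scene',s['ee_pos']))
b=cv2.imread('pics/top2.png').astype(int); 
for i,(u,v) in enumerate([(334,297),(374,293),(412,287)]):
    w=b[v-8:v+9,u-8:u+9].sum(2).astype(float); w=np.clip(w-w.max()*.6,0,None); vv,uu=np.mgrid[v-8:v+9,u-8:u+9]
    c=[(uu*w).sum()/w.sum(),(vv*w).sum()/w.sum()]; print(c,px2z('top',c,.07))
for r in ctrl.tip_of('spindle0_tip','top')[:4]: print(r)
E
```

```text
[0.6084 0.1914 0.1793]
[403.2152 209.4007] [403.6437 192.5725]
[np.float64(335.227999210734), np.float64(294.61049723756906)] [ 0.4423 -0.1047  0.07  ]
[np.float64(374.9137715330574), np.float64(289.5777114810894)] [ 0.4516 -0.1891  0.07  ]
[np.float64(414.4348096762718), np.float64(284.25311277125576)] [ 0.4616 -0.2735  0.07  ]
{'at': [415.5, 287.3], 'p': 0.89}
{'at': [344.6, 204.6], 'p': 0.19}
```

View pics/scene3c.png

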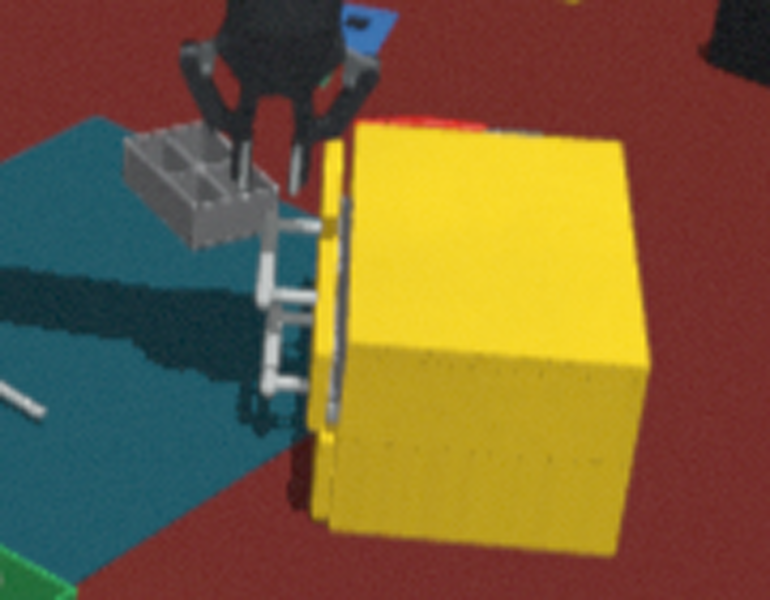

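Emit:
apply_moves:
  commands:
    - {"delta_pos":[0.01,0.03,-0.3],"dr":[0,0,0]}
    - {"delta_pos":[0.01,0.03,-0.5],"dr":[0,0,0]}
    - {"delta_pos":[0.01,0.03,-0.7],"dr":[0,0,0]}
    - {"delta_pos":[0.01,0.03,-0.85],"dr":[0,0,0]}
    - {"delta_pos":[0.01,0.03,-0.98],"dr":[0,0,0]}
    - {"delta_pos":[0.01,0.03,-0.98],"dr":[0,0,0]}

```text
t: 18.77
ee_pos: [0.6093, 0.1959, 0.1008]
eef_rot: [0.451, 0.893, -0.001, -0.0]
ft_force: [-0.0, -0.2, -0.1]
grip_width: 0.302
gripper_force: 0.0
```

Emit:
apply_moves:
  commands:
    - {"delta_pos":[0,0,0],"dr":[0,0,0]}
    - {"delta_pos":[0,0,0],"dr":[0,0,0]}
    - {"delta_pos":[0,0,0],"dr":[0,0,0]}
    - {"delta_pos":[0,0,0],"dr":[0,0,0]}
    - {"delta_pos":[0,0,0],"dr":[0,0,0]}
  gripper: 0.05

```text
t: 19.4
ee_pos: [0.6099, 0.1963, 0.102]
eef_rot: [0.451, 0.893, 0.0, 0.0]
ft_force: [-0.5, 0.7, 0.9]
grip_width: 0.112
gripper_force: 39.1
```

Emit:
apply_moves:
  commands:
    - {"delta_pos":[-0.08,-0.06,0],"dr":[0,0,0]}
    - {"delta_pos":[-0.2,-0.15,0],"dr":[0,0,0]}
    - {"delta_pos":[-0.35,-0.262,0],"dr":[0,0,0]}
    - {"delta_pos":[-0.5,-0.375,0],"dr":[0,0,0]}
    - {"delta_pos":[-0.65,-0.487,0],"dr":[0,0,0]}
    - {"delta_pos":[-0.65,-0.487,0],"dr":[0,0,0]}

```text
t: 20.15
ee_pos: [0.5548, 0.155, 0.1019]
eef_rot: [0.451, 0.892, -0.002, -0.001]
ft_force: [-1.9, 0.5, 4.9]
grip_width: 0.111
gripper_force: 40.2
```

Emit:
apply_moves:
  commands:
    - {"delta_pos":[-0.15,-0.112,0],"dr":[0,0,0]}
    - {"delta_pos":[-0.3,-0.225,0],"dr":[0,0,0]}
    - {"delta_pos":[-0.45,-0.337,0],"dr":[0,0,0]}
    - {"delta_pos":[-0.55,-0.412,0],"dr":[0,0,0]}
    - {"delta_pos":[-0.65,-0.487,0],"dr":[0,0,0]}
    - {"delta_pos":[-0.67,-0.502,0],"dr":[0,0,0]}
    - {"delta_pos":[-0.67,-0.502,0],"dr":[0,0,0]}
    - {"delta_pos":[-0.67,-0.502,0],"dr":[0,0,0]}

```text
t: 21.15
ee_pos: [0.5123, 0.1231, 0.1021]
eef_rot: [0.45, 0.893, 0.01, 0.004]
ft_force: [15.7, 10.4, -17.3]
grip_width: 0.108
gripper_force: 39.5
```

Emit:
apply_moves:
  commands:
    - {"delta_pos":[-0.03,-0.022,0],"dr":[0,0,0]}
    - {"delta_pos":[-0.06,-0.045,0],"dr":[0,0,0]}
    - {"delta_pos":[-0.06,-0.045,0],"dr":[0,0,0]}
    - {"delta_pos":[-0.06,-0.045,0],"dr":[0,0,0]}
  newtons: 80

```text
t: 21.65
ee_pos: [0.5124, 0.1232, 0.1023]
eef_rot: [0.449, 0.893, 0.015, 0.006]
ft_force: [23.1, 15.1, -30.2]
grip_width: 0.093
gripper_force: 77.8
```

```bash
python3 - <<'E'
from h import *
np.set_printoptions(precision=4,suppress=True)
s=ctrl.read_state();print(s['ee_pos'])
a,d=save('scene','scene4.png')
cv2.imwrite('pics/scene4c.png',cv2.resize(a[150:290,340:520,::-1],(770,600),interpolation=cv2.INTER_CUBIC))
E
```

```text
[0.5124 0.1232 0.1023]
```

View pics/scene4c.png

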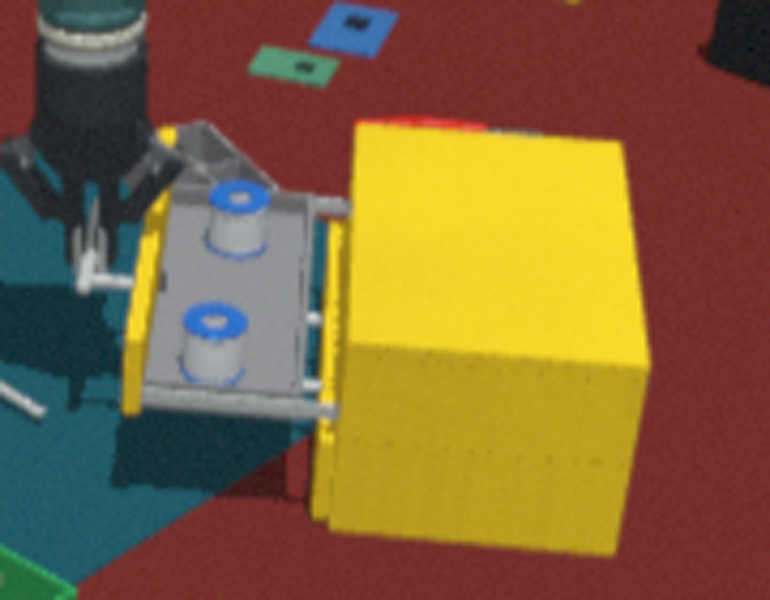

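Two full reels sit in the drawer, at about (238,220) and (213,345) in the crop. The drawer is against its stop, since the force rises without any motion. I unload, release the handle and move clear.

Emit:
apply_moves:
  commands:
    - {"delta_pos":[0.08,0.06,0],"dr":[0,0,0]}
    - {"delta_pos":[0.14,0.105,0],"dr":[0,0,0]}
    - {"delta_pos":[0.14,0.105,0],"dr":[0,0,0]}
  newtons: 40

```text
t: 22.08
ee_pos: [0.5122, 0.123, 0.1021]
eef_rot: [0.451, 0.893, 0.002, 0.001]
ft_force: [4.0, 4.1, 0.6]
grip_width: 0.096
gripper_force: 81.2
```

Emit:
apply_moves:
  commands:
    - {"delta_pos":[0,0,0],"dr":[0,0,0]}
    - {"delta_pos":[0,0,0],"dr":[0,0,0]}
    - {"delta_pos":[0,0,0],"dr":[0,0,0]}
    - {"delta_pos":[0,0,0.3],"dr":[0,0,0]}
    - {"delta_pos":[0,0,0.7],"dr":[0,0,0]}
    - {"delta_pos":[0,0,1],"dr":[0,0,0]}
    - {"delta_pos":[0,0,1],"dr":[0,0,0]}
  gripper: 0.3

```text
t: 22.95
ee_pos: [0.5112, 0.1218, 0.1831]
eef_rot: [0.451, 0.892, 0.001, 0.001]
ft_force: [-0.1, 0.2, -0.3]
grip_width: 0.3
gripper_force: 0.0
```

Emit:
apply_moves:
  commands:
    - {"delta_pos":[0,-0.5,0.5],"dr":[0,0,0]}
    - {"delta_pos":[0,-1,1],"dr":[0,0,0]}
    - {"delta_pos":[0,-1,1],"dr":[0,0,0]}
  gripper: 1.0

```text
t: 23.32
ee_pos: [0.5117, 0.0377, 0.2629]
eef_rot: [0.454, 0.891, -0.0, 0.002]
ft_force: [-0.1, 0.6, 0.3]
grip_width: 0.915
gripper_force: 0.0
```

Emit:
apply_moves:
  commands:
    - {"delta_pos":[0,-0.5,0],"dr":[0,0,0]}
    - {"delta_pos":[0,-1,0],"dr":[0,0,0]}
    - {"delta_pos":[0,-1,0],"dr":[0,0,0]}

```text
t: 23.7
ee_pos: [0.509, -0.0414, 0.2595]
eef_rot: [0.453, 0.891, -0.002, -0.002]
ft_force: [-0.4, 0.6, 0.4]
grip_width: 0.999
gripper_force: 0.0
```

Emit:
apply_moves:
  commands:
    - {"delta_pos":[0,-0.5,0],"dr":[0,0,0]}
    - {"delta_pos":[0,-1,0],"dr":[0,0,0]}
    - {"delta_pos":[0,-1,0],"dr":[0,0,0]}

```text
t: 24.08
ee_pos: [0.5096, -0.1203, 0.26]
eef_rot: [0.453, 0.892, -0.001, -0.001]
ft_force: [-0.5, 1.3, -0.3]
grip_width: 1.001
gripper_force: 0.0
```

```bash
python3 - <<'E'
from h import *
np.set_printoptions(precision=4,suppress=True)
s=ctrl.read_state();print(s['ee_pos'],s['eef_rot'],s['joints'],s['t'])
a,d=save('top','top5.png');np.savez('top5.npz',a=a,d=d)
cv2.imwrite('pics/top5c.png',cv2.resize(a[130:330,40:300,::-1],(780,600),interpolation=cv2.INTER_CUBIC))
P=cloud('top',d);a=a.astype(int)
b=((a[...,2]>a[...,0]+60)&(a[...,2]>a[...,1]+40)).astype(np.uint8)
n,l,st,c=cv2.connectedComponentsWithStats(b)
for i in range(1,n):
    if st[i,4]>40:
        Q=P[l==i];Q=Q[(Q[:,2]>.08)]
        if len(Q): Q=Q[abs(Q[:,2]-np.median(Q[:,2]))<.006];print(st[i],c[i],np.median(Q,0),cv2.minEnclosingCircle(Q[:,:2].astype(np.float32)))
for q in('full0','drawer_handle','drawer_floor'):
    for r in ctrl.tip_of(q,'top')[:3]: print(q,r,px2z('top',r['at'],.119))
E
```

```text
[ 0.5096 -0.1203  0.26  ] [ 0.4528  0.8916 -0.0007 -0.0013] [ 0.5747  0.3461 -0.5464  2.0119  0.2376  0.848   0.5267] 24.075
[220 192  21  20 297] [230.2054 201.7778] [0.6346 0.1112 0.1217] ((0.6362764835357666, 0.11028005927801132), 0.022174546495079994)
[153 237  22  22 308] [163.5032 247.474 ] [0.5423 0.2471 0.1214] ((0.5420723557472229, 0.2473389208316803), 0.022036101669073105)
full0 {'at': [168.9, 249.1], 'p': 0.95} [0.5382 0.2365 0.119 ]
full0 {'at': [231.2, 200.1], 'p': 0.6} [0.6389 0.1093 0.119 ]
full0 {'at': [258.3, 302.4], 'p': 0.5} [0.4263 0.0536 0.119 ]
drawer_handle {'at': [415.8, 284.9], 'p': 0.53} [ 0.4568 -0.2676  0.119 ]
drawer_handle {'at': [390.1, 201.9], 'p': 0.26} [ 0.6303 -0.2209  0.119 ]
drawer_floor {'at': [200.2, 231.7], 'p': 0.79} [0.5734 0.1729 0.119 ]
drawer_floor {'at': [388.3, 201.9], 'p': 0.75} [ 0.6303 -0.2172  0.119 ]
drawer_floor {'at': [168.1, 247.6], 'p': 0.34} [0.5413 0.2382 0.119 ]
```

View pics/top5c.png

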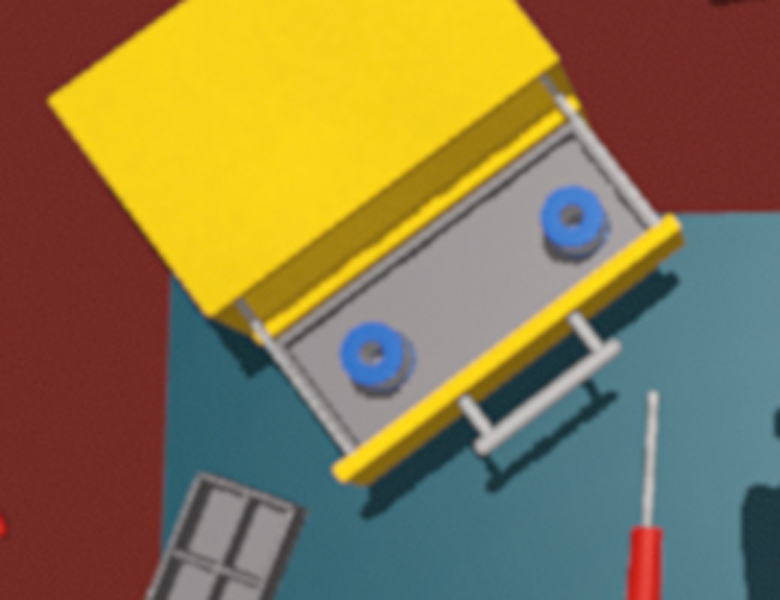

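Only two full reels are there, and the whole drawer floor is visible. I check the drawer extent, turn the gripper and go to reel A at (0.636, 0.1105).

Emit:
apply_moves:
  commands:
    - {"delta_pos":[0.17,0.32,-0.08],"dr":[0,0,-0.055]}
    - {"delta_pos":[0.35,0.64,-0.16],"dr":[0,0,-0.11]}
    - {"delta_pos":[0.528,0.962,-0.25],"dr":[0,0,-0.165]}
    - {"delta_pos":[0.528,0.962,-0.25],"dr":[0,0,-0.165]}

```text
t: 24.78
ee_pos: [0.5533, -0.0363, 0.2414]
eef_rot: [0.661, 0.75, 0.001, -0.001]
ft_force: [-1.3, 0.5, -0.0]
grip_width: 1.001
gripper_force: 0.0
```

Emit:
apply_moves:
  commands:
    - {"delta_pos":[0.17,0.32,-0.08],"dr":[0,0,-0.055]}
    - {"delta_pos":[0.35,0.64,-0.16],"dr":[0,0,-0.11]}
    - {"delta_pos":[0.528,0.962,-0.25],"dr":[0,0,-0.165]}
    - {"delta_pos":[0.528,0.962,-0.25],"dr":[0,0,-0.165]}

```text
t: 25.28
ee_pos: [0.595, 0.0386, 0.2215]
eef_rot: [0.832, 0.555, 0.0, -0.001]
ft_force: [-0.3, 0.1, -0.0]
grip_width: 1.001
gripper_force: 0.0
```

Emit:
apply_moves:
  commands:
    - {"delta_pos":[0.17,0.32,-0.08],"dr":[0,0,-0.055]}
    - {"delta_pos":[0.35,0.64,-0.16],"dr":[0,0,-0.11]}
    - {"delta_pos":[0.528,0.962,-0.25],"dr":[0,0,-0.165]}
    - {"delta_pos":[0.528,0.962,-0.25],"dr":[0,0,-0.165]}
    - {"delta_pos":[0.528,0.962,-0.25],"dr":[0,0,-0.165]}
    - {"delta_pos":[0.528,0.962,-0.25],"dr":[0,0,-0.165]}

```text
t: 26.02
ee_pos: [0.6368, 0.1102, 0.202]
eef_rot: [0.948, 0.319, -0.0, 0.0]
ft_force: [-1.0, -0.0, 0.0]
grip_width: 1.0
gripper_force: 0.0
```

```bash
python3 - <<'E'
from h import *
np.set_printoptions(precision=4,suppress=True)
s=ctrl.read_state();q=s['eef_rot'];print(s['ee_pos'],2*np.degrees(np.arctan2(q[1],q[0])),s['joints'],s['t'])
th=np.radians(36.8);ex=np.array([np.cos(th),np.sin(th)]);ey=np.array([-ex[1],ex[0]])
for f in('top0.npz','top5.npz'):
    z=np.load(f);a=z['a'].astype(int);P=cloud('top',z['d'])
    X=P[...,:2]@ex;Y=P[...,:2]@ey
    m=(a.max(2)-a.min(2)<40)&(abs(P[...,2]-.119)<.012)&(abs(Y-(np.array([.607,.198])@ey))<.045)&(X<.66)
    h=np.sort(X[m]);print(f,m.sum(),h[:3],np.percentile(h,[5,20,50]))
    m=(a[...,0]>a[...,2]+100)&(abs(P[...,2]-.138)<.005)&(abs(Y-(np.array([.607,.198])@ey))<.1);print(np.percentile(X[m],[2,10,50,90,98]),np.percentile(Y[m],[2,98]))
E
```

```text
[0.6368 0.1102 0.202 ] 37.254694750594346 [-0.1385  0.5273 -0.1481  1.8138  0.1042  0.8086 -1.2595] 26.025
top0.npz 272 [0.5995 0.5997 0.5998] [0.6005 0.6018 0.6055]
[0.64   0.6413 0.6463 0.6521 0.701 ] [-0.3008 -0.1091]
top5.npz 273 [0.4783 0.4787 0.4787] [0.4794 0.481  0.4844]
[0.519  0.5203 0.5254 0.6618 0.7475] [-0.3005 -0.1095]
```

```bash
python3 - <<'E'
from h import *
np.set_printoptions(precision=4,suppress=True)
th=np.radians(36.8);ex=np.array([np.cos(th),np.sin(th)]);ey=np.array([-ex[1],ex[0]])
z=np.load('top5.npz');a=z['a'].astype(int);P=cloud('top',z['d']);X=P[...,:2]@ex;Y=P[...,:2]@ey
m=(a[...,0]>a[...,2]+100)&(abs(P[...,2]-.15)<.003)&(Y<-.05)&(Y>-.35);print('roof',np.percentile(X[m],[.2,1,2,5,50,98,99,99.8]))
m=(a[...,0]>a[...,2]+100)&(abs(P[...,2]-.07)<.01)&(Y<-.1)&(Y>-.3)&(X<.7);print('lower front',m.sum(),np.percentile(X[m],[2,10,50]) if m.sum() else '')
for f in('top0.npz','top5.npz'):
    z=np.load(f);a=z['a'].astype(int);P=cloud('top',z['d']);X=P[...,:2]@ex;Y=P[...,:2]@ey
    for y in(-.28,-.25,-.22,-.14):
        m=(abs(Y-y)<.002)&(X>.5)&(X<.69)&(P[...,2]>.03);o=np.argsort(X[m]);print(f,y,[(round(float(x),3),round(float(q),3)) for x,q in zip(X[m][o],P[...,2][m][o])][::3])
E
```

```text
roof [0.6608 0.6622 0.664  0.6695 0.7536 0.8455 0.8474 0.8491]
lower front 1557 [0.6493 0.6511 0.6645]
top0.npz -0.28 [(0.64, 0.116), (0.64, 0.104), (0.641, 0.092), (0.642, 0.096), (0.642, 0.084), (0.642, 0.135), (0.643, 0.138), (0.647, 0.137), (0.649, 0.034), (0.65, 0.049), (0.651, 0.139), (0.661, 0.151), (0.663, 0.147), (0.666, 0.15), (0.669, 0.149), (0.672, 0.083), (0.672, 0.146), (0.674, 0.152), (0.677, 0.079), (0.679, 0.15), (0.68, 0.08), (0.682, 0.149), (0.684, 0.144), (0.688, 0.15)]
top0.npz -0.25 [(0.601, 0.126), (0.603, 0.122), (0.606, 0.124), (0.609, 0.123), (0.61, 0.047), (0.612, 0.122), (0.614, 0.05), (0.616, 0.05), (0.617, 0.12), (0.619, 0.126), (0.622, 0.123), (0.626, 0.123), (0.629, 0.12), (0.634, 0.121), (0.637, 0.12), (0.64, 0.122), (0.641, 0.13), (0.643, 0.122), (0.646, 0.138), (0.649, 0.135), (0.661, 0.144), (0.662, 0.15), (0.665, 0.151), (0.669, 0.15), (0.672, 0.081), (0.673, 0.076), (0.675, 0.08), (0.677, 0.147), (0.679, 0.15), (0.68, 0.085), (0.681, 0.15), (0.684, 0.155), (0.687, 0.151)]
top0.npz -0.22 [(0.6, 0.121), (0.603, 0.122), (0.606, 0.124), (0.609, 0.047
[... 3963 characters left out ...]
567, 0.115), (0.568, 0.123), (0.571, 0.122), (0.574, 0.12), (0.577, 0.118), (0.579, 0.122), (0.582, 0.123), (0.584, 0.12), (0.587, 0.121), (0.59, 0.125), (0.592, 0.122), (0.595, 0.122), (0.598, 0.12), (0.61, 0.081), (0.613, 0.08), (0.617, 0.08), (0.62, 0.081), (0.623, 0.08), (0.627, 0.077), (0.63, 0.079), (0.632, 0.093), (0.633, 0.094), (0.635, 0.097), (0.648, 0.064), (0.65, 0.071), (0.651, 0.08), (0.657, 0.066), (0.66, 0.153), (0.662, 0.139), (0.663, 0.074), (0.663, 0.144), (0.664, 0.075), (0.666, 0.078), (0.668, 0.072), (0.67, 0.15), (0.671, 0.076), (0.673, 0.074), (0.675, 0.149), (0.676, 0.075), (0.679, 0.074), (0.68, 0.148), (0.682, 0.146), (0.683, 0.074), (0.685, 0.151), (0.687, 0.151)]
```

The roof edge is at 0.661 and the dummy front at 0.649, so the drawer started about 8 mm open. It is now about 129.5 mm out, at its stop. I grasp reel A.

Emit:
apply_moves:
  commands:
    - {"delta_pos":[-0.005,0,-0.35],"dr":[0,0,0]}
    - {"delta_pos":[-0.005,0,-0.72],"dr":[0,0,0]}
    - {"delta_pos":[-0.005,0,-0.72],"dr":[0,0,0]}

```text
t: 26.4
ee_pos: [0.6347, 0.1107, 0.1422]
eef_rot: [0.948, 0.32, -0.003, -0.0]
ft_force: [0.2, -0.8, -0.1]
grip_width: 1.001
gripper_force: 0.0
```

Emit:
apply_moves:
  commands:
    - {"delta_pos":[0,0,-0.25],"dr":[0,0,0]}
    - {"delta_pos":[0,0,-0.5],"dr":[0,0,0]}
    - {"delta_pos":[0,0,-0.7],"dr":[0,0,0]}
    - {"delta_pos":[0,0,-0.7],"dr":[0,0,0]}

```text
t: 26.9
ee_pos: [0.6355, 0.1124, 0.0862]
eef_rot: [0.947, 0.32, -0.002, -0.0]
ft_force: [-1.4, 0.1, -0.2]
grip_width: 0.995
gripper_force: 0.0
```

Emit:
apply_moves:
  commands:
    - {"delta_pos":[0,0,0],"dr":[0,0,0]}
    - {"delta_pos":[0,0,0],"dr":[0,0,0]}
    - {"delta_pos":[0,0,0],"dr":[0,0,0]}
    - {"delta_pos":[0,0,0],"dr":[0,0,0]}
    - {"delta_pos":[0,0,0],"dr":[0,0,0]}
    - {"delta_pos":[0,0,0],"dr":[0,0,0]}
  gripper: 0.4

```text
t: 27.65
ee_pos: [0.646, 0.1087, 0.0942]
eef_rot: [0.948, 0.318, 0.008, 0.004]
ft_force: [4.8, -6.8, 16.6]
grip_width: 0.5
gripper_force: 38.9
```

The fingers rode up and sideways 9 mm while closing, probably because a finger touched the side wall. The width matches a held reel. I lift it carefully and look.

Emit:
apply_moves:
  commands:
    - {"delta_pos":[0.05,-0.02,0.15],"dr":[0,0,0]}
    - {"delta_pos":[0.05,-0.02,0.4],"dr":[0,0,0]}
    - {"delta_pos":[0.05,-0.02,0.7],"dr":[0,0,0]}
    - {"delta_pos":[0.05,-0.02,1],"dr":[0,0,0]}
    - {"delta_pos":[0.05,-0.02,1],"dr":[0,0,0]}
    - {"delta_pos":[0.05,-0.02,1],"dr":[0,0,0]}

```text
t: 28.4
ee_pos: [0.6398, 0.1113, 0.1675]
eef_rot: [0.947, 0.32, -0.001, -0.0]
ft_force: [-0.7, -0.5, -0.2]
grip_width: 0.497
gripper_force: 41.0
```

```bash
python3 - <<'E'
from h import *
s=ctrl.read_state();q=s['eef_rot'];print(s['ee_pos'],2*np.degrees(np.arctan2(q[1],q[0])),s['t'],s['grip_width'],s['ft_force'])
a,d=save('scene','scene6.png')
cv2.imwrite('pics/scene6c.png',cv2.resize(a[130:290,340:520,::-1],(675,600),interpolation=cv2.INTER_CUBIC))
E
```

```text
[0.63984685 0.1113419  0.16753244] 37.345893807605435 28.4 0.49705031769716324 [-0.6511211  -0.45610121 -0.23376573]
```

View pics/scene6c.png

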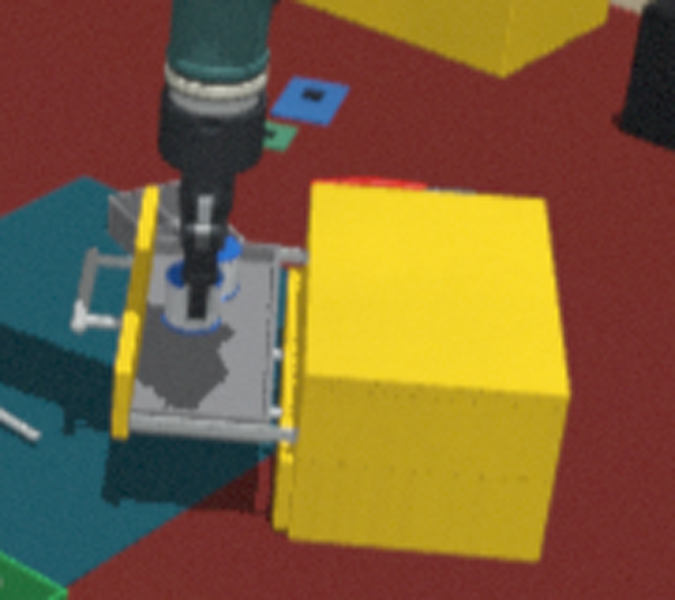

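Emit:
apply_moves:
  commands:
    - {"delta_pos":[-0.05,-0.05,0.3],"dr":[0,0,0.02]}
    - {"delta_pos":[-0.3,-0.35,0.4],"dr":[0,0,0.07]}
    - {"delta_pos":[-0.6,-0.6,0.4],"dr":[0,0,0.11]}
    - {"delta_pos":[-0.823,-0.9,0.4],"dr":[0,0,0.153]}

```text
t: 28.95
ee_pos: [0.573, 0.0387, 0.1989]
eef_rot: [0.843, 0.538, -0.001, -0.001]
ft_force: [-0.4, -0.3, -1.5]
grip_width: 0.5
gripper_force: 41.0
```

Emit:
apply_moves:
  commands:
    - {"delta_pos":[-0.27,-0.3,0],"dr":[0,0,0.05]}
    - {"delta_pos":[-0.55,-0.6,0],"dr":[0,0,0.1]}
    - {"delta_pos":[-0.823,-0.9,0],"dr":[0,0,0.153]}

```text
t: 29.32
ee_pos: [0.5075, -0.0337, 0.1989]
eef_rot: [0.69, 0.724, -0.001, -0.001]
ft_force: [-0.3, 0.2, -1.2]
grip_width: 0.5
gripper_force: 41.0
```

Emit:
apply_moves:
  commands:
    - {"delta_pos":[-0.27,-0.3,-0.2],"dr":[0,0,0.05]}
    - {"delta_pos":[-0.55,-0.6,-0.4],"dr":[0,0,0.1]}
    - {"delta_pos":[-0.823,-0.9,-0.8],"dr":[0,0,0.153]}
    - {"delta_pos":[-0.823,-0.9,-0.8],"dr":[0,0,0.153]}
    - {"delta_pos":[-0.823,-0.9,-0.8],"dr":[0,0,0.153]}
    - {"delta_pos":[-0.823,-0.9,-0.8],"dr":[0,0,0.153]}

```text
t: 30.08
ee_pos: [0.4449, -0.104, 0.1367]
eef_rot: [0.5, 0.866, 0.001, 0.001]
ft_force: [-0.1, -0.1, -1.2]
grip_width: 0.502
gripper_force: 41.2
```

```bash
python3 - <<'E'
from h import *
np.set_printoptions(precision=4,suppress=True)
s=ctrl.read_state();q=s['eef_rot'];e=s['ee_pos'];print(e,q,2*np.degrees(np.arctan2(q[1],q[0])),s['t'],s['grip_width'])
a,d=save('scene','scene7.png');P=cloud('scene',d)
u,v=proj('scene',e).astype(int);print(u,v)
cv2.imwrite('pics/scene7c.png',cv2.resize(a[v-60:v+60,u-70:u+70,::-1],(700,600),interpolation=cv2.INTER_CUBIC))
print([ (r['at'],round(r['p'],2)) for r in ctrl.tip_of('full0','scene')])
A=a.astype(int);m=(A[...,2]>A[...,0]+50)&(A[...,2]>A[...,1]+30)&(np.linalg.norm(P[...,:2]-e[:2],axis=2)<.05)
Q=P[m];print(len(Q));h=Q[:,2];print(np.percentile(h,[2,50,98]))
for lo in np.arange(h.min(),h.max(),.005):
    k=(h>=lo)&(h<lo+.005); 
    if k.sum()>3: print(round(lo,3),k.sum(),Q[k].mean(0),Q[k].min(0),Q[k].max(0))
E
```

```text
[ 0.4449 -0.104   0.1367] [0.5002 0.8659 0.0007 0.0009] 119.97783260968487 30.075 0.5020232461663208
289 222
[([393.1, 200.4], 0.78)]
109
[0.1234 0.1626 0.1664]
0.121 9 [ 0.4569 -0.119   0.1237] [ 0.4479 -0.1292  0.1208] [ 0.4644 -0.0983  0.1257]
0.126 7 [ 0.4516 -0.1254  0.1268] [ 0.4339 -0.1345  0.1259] [ 0.4655 -0.1109  0.1292]
0.156 20 [ 0.4439 -0.1076  0.1587] [ 0.4251 -0.1284  0.1563] [ 0.4658 -0.0866  0.1607]
0.161 66 [ 0.4478 -0.1143  0.1634] [ 0.428  -0.1324  0.1609] [ 0.4682 -0.0897  0.1658]
0.166 7 [ 0.4494 -0.1189  0.1667] [ 0.4361 -0.1334  0.1658] [ 0.4647 -0.1039  0.168 ]
```

View pics/scene7c.png

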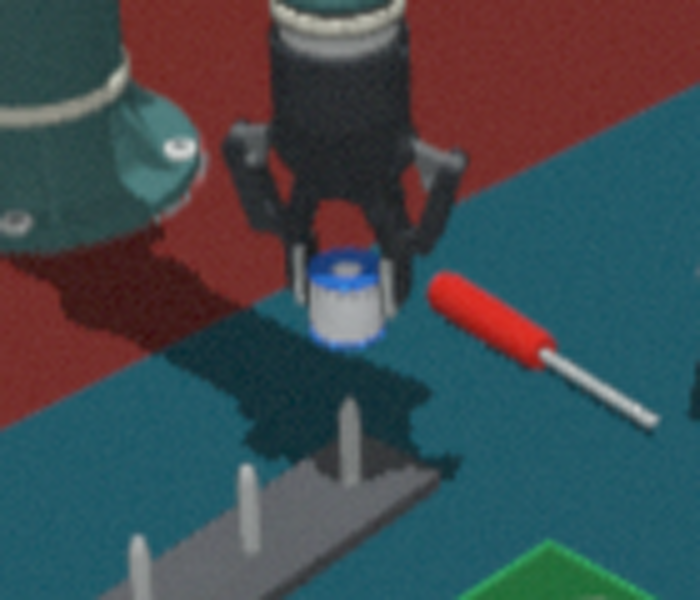

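```bash
python3 - <<'E'
from h import *
from scipy.optimize import least_squares
np.set_printoptions(precision=4,suppress=True)
e=ctrl.read_state()['ee_pos'];a=cv2.imread('pics/scene7.png')[:,:,::-1];A=a.astype(int)
b=((A[...,2]>A[...,0]+50)&(A[...,2]>A[...,1]+30))
u,v=proj('scene',e).astype(int);w=np.zeros_like(b);w[v-40:v+40,u-40:u+40]=1;b&=w
vv,uu=np.nonzero(b);W=np.array([px2z('scene',(x,y),.163) for x,y in zip(uu,vv)])
k=(vv<np.median(vv)+7)
pts=W[k][:,:2];print(len(pts),cv2.minEnclosingCircle(pts.astype(np.float32)), vv.min(),vv.max())
# front rim of bottom flange: lower blue arc, r=22 fit at z .1235
bot=[(x,y) for x in np.unique(uu) for y in [vv[uu==x].max()] if y>np.median(vv)+7]
B=np.array([px2z('scene',(x,y+.5),.1235) for x,y in bot])[:,:2]
r=least_squares(lambda c:np.hypot(*(B-c).T)-.022,e[:2]);print('bottom fit',r.x,r.cost,len(B)); print('tcp',e)
E
```

```text
93 ((0.4481455385684967, -0.11214462667703629), 0.022801030427217484) 212 231
bottom fit [ 0.4468 -0.1123] 6.645981495424218e-06 15
tcp [ 0.4446 -0.1041  0.1367]
```

```bash
python3 - <<'E'
from h import *
print(px2z('scene',(288.9,242.3),.07), proj('scene',[.4423,-.105,.07]), proj('scene',[.4472,-.112,.1235]))
E
```

```text
[ 0.44388144 -0.10979702  0.07      ] [289.78258472 241.40923809] [288.44796874 227.3929247 ]
```

Emit:
apply_moves:
  commands:
    - {"delta_pos":[-0.056,0.069,-0.2],"dr":[0,0,0]}
    - {"delta_pos":[-0.056,0.069,-0.45],"dr":[0,0,0]}
    - {"delta_pos":[-0.056,0.069,-0.62],"dr":[0,0,0]}
    - {"delta_pos":[-0.056,0.069,-0.62],"dr":[0,0,0]}
    - {"delta_pos":[-0.056,0.069,-0.62],"dr":[0,0,0]}
  newtons: 30

```text
t: 30.8
ee_pos: [0.4394, -0.0993, 0.0869]
eef_rot: [0.5, 0.866, 0.0, 0.0]
ft_force: [0.4, -0.8, -1.2]
grip_width: 0.5
gripper_force: 41.2
```

Emit:
apply_moves:
  commands:
    - {"delta_pos":[0,0,-0.06],"dr":[0,0,0]}
    - {"delta_pos":[0,0,-0.12],"dr":[0,0,0]}
    - {"delta_pos":[0,0,-0.17],"dr":[0,0,0]}
    - {"delta_pos":[0,0,-0.17],"dr":[0,0,0]}

```text
t: 31.3
ee_pos: [0.4386, -0.0994, 0.0726]
eef_rot: [0.501, 0.866, -0.0, -0.0]
ft_force: [0.5, -1.1, -0.6]
grip_width: 0.496
gripper_force: 41.2
```

Emit:
apply_moves:
  commands:
    - {"delta_pos":[0,0,-0.12],"dr":[0,0,0]}
    - {"delta_pos":[0,0,-0.25],"dr":[0,0,0]}
    - {"delta_pos":[0,0,-0.38],"dr":[0,0,0]}
    - {"delta_pos":[0,0,-0.48],"dr":[0,0,0]}
    - {"delta_pos":[0,0,-0.54],"dr":[0,0,0]}
    - {"delta_pos":[0,0,-0.54],"dr":[0,0,0]}

```text
t: 32.05
ee_pos: [0.4387, -0.0993, 0.0293]
eef_rot: [0.5, 0.866, -0.0, -0.0]
ft_force: [-0.2, 0.0, 0.0]
grip_width: 0.498
gripper_force: 41.2
```

Emit:
apply_moves:
  commands:
    - {"delta_pos":[0,0,0],"dr":[0,0,0]}
    - {"delta_pos":[0,0,0],"dr":[0,0,0]}
    - {"delta_pos":[0,0,0],"dr":[0,0,0]}
    - {"delta_pos":[0,0,0],"dr":[0,0,0]}
    - {"delta_pos":[0,0,0.3],"dr":[0,0,0]}
    - {"delta_pos":[0,0,0.7],"dr":[0,0,0]}
    - {"delta_pos":[0,0,1],"dr":[0,0,0]}
  gripper: 0.75

```text
t: 32.92
ee_pos: [0.4388, -0.0995, 0.1108]
eef_rot: [0.501, 0.866, 0.0, 0.0]
ft_force: [0.1, 0.3, -0.6]
grip_width: 0.751
gripper_force: 0.0
```

Emit:
apply_moves:
  commands:
    - {"delta_pos":[0.25,0.3,0.5],"dr":[0,0,-0.05]}
    - {"delta_pos":[0.5,0.6,1],"dr":[0,0,-0.1]}
    - {"delta_pos":[0.7,0.9,1],"dr":[0,0,-0.154]}
    - {"delta_pos":[0.7,0.9,1],"dr":[0,0,-0.154]}

```text
t: 33.42
ee_pos: [0.4964, -0.0252, 0.1906]
eef_rot: [0.692, 0.722, 0.001, 0.001]
ft_force: [-0.5, -0.3, -0.0]
grip_width: 0.751
gripper_force: 0.0
```

Emit:
apply_moves:
  commands:
    - {"delta_pos":[0.25,0,0],"dr":[0,0,-0.05]}
    - {"delta_pos":[0.5,0,0],"dr":[0,0,-0.1]}
    - {"delta_pos":[0.6,0,0],"dr":[0,0,-0.154]}
    - {"delta_pos":[0.6,0,0],"dr":[0,0,-0.154]}

```text
t: 33.92
ee_pos: [0.542, -0.0285, 0.1889]
eef_rot: [0.845, 0.534, -0.001, -0.0]
ft_force: [-0.0, -0.2, -0.8]
grip_width: 0.749
gripper_force: 0.0
```

```bash
cat > m.py <<'E'
from h import *
np.set_printoptions(precision=4,suppress=True)
def run(fn):
    s=ctrl.read_state();q=s['eef_rot'];print(s['ee_pos'],2*np.degrees(np.arctan2(q[1],q[0])),s['t'],s['grip_width'])
    a,d=save('top',fn+'.png');np.savez(fn+'.npz',a=a,d=d);P=cloud('top',d);a=a.astype(int)
    b=((a[...,2]>a[...,0]+60)&(a[...,2]>a[...,1]+40)).astype(np.uint8)
    n,l,st,c=cv2.connectedComponentsWithStats(b)
    for i in range(1,n):
        if st[i,4]>40:
            Q=P[l==i];Q=Q[Q[:,2]<.2];z=np.median(Q[:,2]);Q=Q[abs(Q[:,2]-z)<.006];print('blue',c[i],st[i,4],z,cv2.minEnclosingCircle(Q[:,:2].astype(np.float32)))
    w=((a.min(2)>170)&(P[...,2]>.02)&(P[...,2]<.08)&(P[...,0]>.3)&(P[...,0]<.75)&(abs(P[...,1]+.18)<.2)).astype(np.uint8)
    n,l,st,c=cv2.connectedComponentsWithStats(w)
    for i in range(1,n):
        if st[i,4]>60: Q=P[l==i];print('white',st[i,4],np.median(Q,0))
    g=(a[...,1]>a[...,0]+40)&(a[...,1]>a[...,2]+20)&(P[...,2]>.03)&(P[...,2]<.06)&(P[...,0]>.5)&(P[...,0]<.76)&(abs(P[...,1]+.18)<.17)
    if g.sum()>50: print('bin',g.sum(),cv2.minAreaRect((P[g][:,:2]*1000).astype(np.float32)))
E
python3 -c "import m;m.run('pics/top8')"
```

```text
[ 0.542  -0.0285  0.1889] 64.6144197063165 33.925 0.7488831911266869
blue [162.4379 245.9837] 306 0.12113465910476111 ((0.5450234413146973, 0.24899499118328094), 0.02181248739361763)
white 258 [ 0.668  -0.1764  0.0436]
white 258 [ 0.6709 -0.2283  0.0438]
white 253 [ 0.6669 -0.1279  0.0438]
bin 796 ((668.0311279296875, -178.10891723632812), (132.14544677734375, 170.67237854003906), 2.5178534984588623)
```

The bin was knocked about 23 mm in +x, but it is upright and all three spent reels are still inside. I carry on to reel B at (0.545, 0.249).

Emit:
apply_moves:
  commands:
    - {"delta_pos":[0.02,0.4,0],"dr":[0,0,-0.05]}
    - {"delta_pos":[0.04,0.865,0],"dr":[0,0,-0.1]}
  gripper: 0.66

```text
t: 34.22
ee_pos: [0.5447, 0.0405, 0.1892]
eef_rot: [0.92, 0.392, -0.001, -0.0]
ft_force: [-0.2, 0.3, -0.1]
grip_width: 0.658
gripper_force: 0.0
```

Emit:
apply_moves:
  commands:
    - {"delta_pos":[0,0.4,0],"dr":[0,0,-0.025]}
    - {"delta_pos":[0,0.865,0],"dr":[0,0,-0.054]}

```text
t: 34.48
ee_pos: [0.5447, 0.1105, 0.1892]
eef_rot: [0.949, 0.315, -0.001, 0.0]
ft_force: [0.2, 0.0, -0.0]
grip_width: 0.662
gripper_force: 0.0
```

Emit:
apply_moves:
  commands:
    - {"delta_pos":[0,0.4,0],"dr":[0,0,0]}
    - {"delta_pos":[0,0.865,0],"dr":[0,0,0]}

```text
t: 34.72
ee_pos: [0.5448, 0.1796, 0.1892]
eef_rot: [0.949, 0.317, -0.001, 0.0]
ft_force: [0.6, 0.4, 0.1]
grip_width: 0.659
gripper_force: 0.0
```

Emit:
apply_moves:
  commands:
    - {"delta_pos":[0,0.4,0],"dr":[0,0,0]}
    - {"delta_pos":[0,0.865,0],"dr":[0,0,0]}
    - {"delta_pos":[0,0.865,0],"dr":[0,0,0]}
    - {"delta_pos":[0,0.865,0],"dr":[0,0,0]}
    - {"delta_pos":[0,0.865,0],"dr":[0,0,0]}

```text
t: 35.35
ee_pos: [0.5459, 0.247, 0.1894]
eef_rot: [0.949, 0.315, -0.001, 0.001]
ft_force: [-0.1, 0.4, -0.2]
grip_width: 0.653
gripper_force: 0.0
```

```bash
python3 -c "import m;m.run('pics/top9')"
```

```text
[0.5459 0.247  0.1894] 36.67311862308015 35.35 0.6530509998153534
blue [162.0769 245.2146] 247 0.12162195179202716 ((0.5464842915534973, 0.24965107440948486), 0.021557053551077843)
blue [334.0372 295.418 ] 323 0.0539829954312796 ((0.4425240755081177, -0.10426557809114456), 0.021807098761200905)
white 257 [ 0.6679 -0.1767  0.0434]
white 256 [ 0.671  -0.2281  0.0437]
white 254 [ 0.6666 -0.128   0.0435]
bin 798 ((667.4173583984375, -177.9537353515625), (131.37120056152344, 170.80702209472656), 2.741992712020874)
```

Reel A is seated on spindle 0, with its top at z 0.054. I descend on reel B with the partial opening.

Emit:
apply_moves:
  commands:
    - {"delta_pos":[-0.005,0.025,-0.3],"dr":[0,0,0]}
    - {"delta_pos":[-0.005,0.025,-0.6],"dr":[0,0,0]}
    - {"delta_pos":[-0.005,0.025,-0.7],"dr":[0,0,0]}
    - {"delta_pos":[-0.005,0.025,-0.7],"dr":[0,0,0]}

```text
t: 35.9
ee_pos: [0.5456, 0.2506, 0.1334]
eef_rot: [0.949, 0.315, -0.001, 0.0]
ft_force: [0.1, -1.3, 0.3]
grip_width: 0.664
gripper_force: 0.0
```

Emit:
apply_moves:
  commands:
    - {"delta_pos":[0,0,-0.15],"dr":[0,0,0]}
    - {"delta_pos":[0,0,-0.3],"dr":[0,0,0]}
    - {"delta_pos":[0,0,-0.45],"dr":[0,0,0]}
    - {"delta_pos":[0,0,-0.54],"dr":[0,0,0]}
    - {"delta_pos":[0,0,-0.54],"dr":[0,0,0]}

```text
t: 36.52
ee_pos: [0.5451, 0.2512, 0.0896]
eef_rot: [0.949, 0.315, -0.001, 0.0]
ft_force: [0.6, 0.1, 0.6]
grip_width: 0.662
gripper_force: 0.0
```

Emit:
apply_moves:
  commands:
    - {"delta_pos":[0,0,0],"dr":[0,0,0]}
    - {"delta_pos":[0,0,0],"dr":[0,0,0]}
    - {"delta_pos":[0,0,0],"dr":[0,0,0]}
    - {"delta_pos":[0,0,0],"dr":[0,0,0]}
    - {"delta_pos":[0,0,0],"dr":[0,0,0]}
  gripper: 0.4
  newtons: 40

```text
t: 37.15
ee_pos: [0.5459, 0.2516, 0.0908]
eef_rot: [0.949, 0.315, 0.0, -0.0]
ft_force: [0.1, -0.3, 0.8]
grip_width: 0.501
gripper_force: 40.9
```

Emit:
apply_moves:
  commands:
    - {"delta_pos":[0,0,0.25],"dr":[0,0,0]}
    - {"delta_pos":[0,0,0.6],"dr":[0,0,0]}
    - {"delta_pos":[0,0,1],"dr":[0,0,0]}
    - {"delta_pos":[0,0,1],"dr":[0,0,0]}

```text
t: 37.65
ee_pos: [0.5471, 0.2521, 0.1725]
eef_rot: [0.949, 0.315, 0.002, -0.0]
ft_force: [-0.2, 0.2, -2.1]
grip_width: 0.498
gripper_force: 41.2
```

Emit:
apply_moves:
  commands:
    - {"delta_pos":[-0.03,-0.2,0.2],"dr":[0,0,0.01]}
    - {"delta_pos":[-0.08,-0.5,0.3],"dr":[0,0,0.02]}
    - {"delta_pos":[-0.15,-0.938,0.3],"dr":[0,0,0.0474]}

```text
t: 38.02
ee_pos: [0.5331, 0.1766, 0.1937]
eef_rot: [0.922, 0.387, -0.0, -0.0]
ft_force: [0.7, -0.2, -2.8]
grip_width: 0.498
gripper_force: 41.2
```

Emit:
apply_moves:
  commands:
    - {"delta_pos":[-0.08,-0.5,0],"dr":[0,0,0.024]}
    - {"delta_pos":[-0.15,-0.938,0],"dr":[0,0,0.0474]}

```text
t: 38.28
ee_pos: [0.5201, 0.0993, 0.1928]
eef_rot: [0.891, 0.454, -0.002, -0.0]
ft_force: [0.5, -0.3, -2.5]
grip_width: 0.5
gripper_force: 41.3
```

Emit:
apply_moves:
  commands:
    - {"delta_pos":[-0.08,-0.5,0],"dr":[0,0,0.024]}
    - {"delta_pos":[-0.15,-0.938,0],"dr":[0,0,0.0474]}

```text
t: 38.52
ee_pos: [0.508, 0.0244, 0.1929]
eef_rot: [0.855, 0.519, -0.001, -0.001]
ft_force: [0.3, 0.1, -2.3]
grip_width: 0.494
gripper_force: 41.3
```

Emit:
apply_moves:
  commands:
    - {"delta_pos":[-0.08,-0.5,0],"dr":[0,0,0.024]}
    - {"delta_pos":[-0.15,-0.938,0],"dr":[0,0,0.0474]}

```text
t: 38.78
ee_pos: [0.496, -0.0505, 0.193]
eef_rot: [0.814, 0.581, -0.001, -0.001]
ft_force: [1.1, 0.7, -1.6]
grip_width: 0.502
gripper_force: 41.3
```

Emit:
apply_moves:
  commands:
    - {"delta_pos":[-0.08,-0.5,0],"dr":[0,0,0.024]}
    - {"delta_pos":[-0.15,-0.938,0],"dr":[0,0,0.0474]}

```text
t: 39.02
ee_pos: [0.484, -0.1253, 0.193]
eef_rot: [0.769, 0.64, -0.001, -0.001]
ft_force: [0.3, -0.2, -1.1]
grip_width: 0.494
gripper_force: 41.3
```

Emit:
apply_moves:
  commands:
    - {"delta_pos":[-0.08,-0.5,0],"dr":[0,0,0.024]}
    - {"delta_pos":[-0.15,-0.938,0],"dr":[0,0,0.0474]}

```text
t: 39.28
ee_pos: [0.472, -0.2002, 0.193]
eef_rot: [0.719, 0.695, -0.001, -0.001]
ft_force: [-0.1, 0.0, -2.5]
grip_width: 0.502
gripper_force: 41.3
```

Emit:
apply_moves:
  commands:
    - {"delta_pos":[-0.08,-0.5,0],"dr":[0,0,0.024]}
    - {"delta_pos":[-0.15,-0.92,0],"dr":[0,0,0.0474]}
    - {"delta_pos":[-0.15,-0.92,-0.4],"dr":[0,0,0.0474]}
    - {"delta_pos":[-0.15,-0.92,-0.8],"dr":[0,0,0.0474]}
    - {"delta_pos":[-0.15,-0.92,-0.8],"dr":[0,0,0.0474]}
    - {"delta_pos":[-0.15,-0.92,-0.8],"dr":[0,0,0.0474]}

```text
t: 40.02
ee_pos: [0.4618, -0.2722, 0.1305]
eef_rot: [0.666, 0.746, 0.0, -0.0]
ft_force: [0.7, 0.0, -1.5]
grip_width: 0.5
gripper_force: 41.4
```

```bash
python3 - <<'E'
from h import *
from scipy.optimize import least_squares
np.set_printoptions(precision=4,suppress=True)
s=ctrl.read_state();e=s['ee_pos'];q=s['eef_rot'];print(e,2*np.degrees(np.arctan2(q[1],q[0])),s['t'],s['grip_width'],s['ft_force'])
a,d=save('scene','scene10.png');A=a.astype(int)
u,v=proj('scene',e).astype(int)
cv2.imwrite('pics/scene10c.png',cv2.resize(a[v-60:v+60,u-70:u+70,::-1],(700,600),interpolation=cv2.INTER_CUBIC))
b=((A[...,2]>A[...,0]+50)&(A[...,2]>A[...,1]+30));w=np.zeros_like(b);w[v-40:v+40,u-40:u+40]=1;b&=w
vv,uu=np.nonzero(b);m=vv.mean();zb=e[2]-.0095
top=vv<m
W=np.array([px2z('scene',(x,y),zb+.04) for x,y in zip(uu,vv)]);print(cv2.minEnclosingCircle(W[top][:,:2].astype(np.float32)))
B=np.array([px2z('scene',(x,vv[uu==x].max()+.5),zb) for x in np.unique(uu) if vv[uu==x].max()>m])[:,:2]
print('bottom',least_squares(lambda c:np.hypot(*(B-c).T)-.022,e[:2]).x,len(B),vv.min(),vv.max())
E
```

```text
[ 0.4618 -0.2722  0.1305] 96.51397745695489 40.025 0.5002545837200103 [ 0.6544  0.0169 -1.4875]
((0.4974556565284729, -0.25090837478637695), 0.0656202957034111)
bottom [ 0.5005 -0.2692] 19 238 260
```

View pics/scene10c.png

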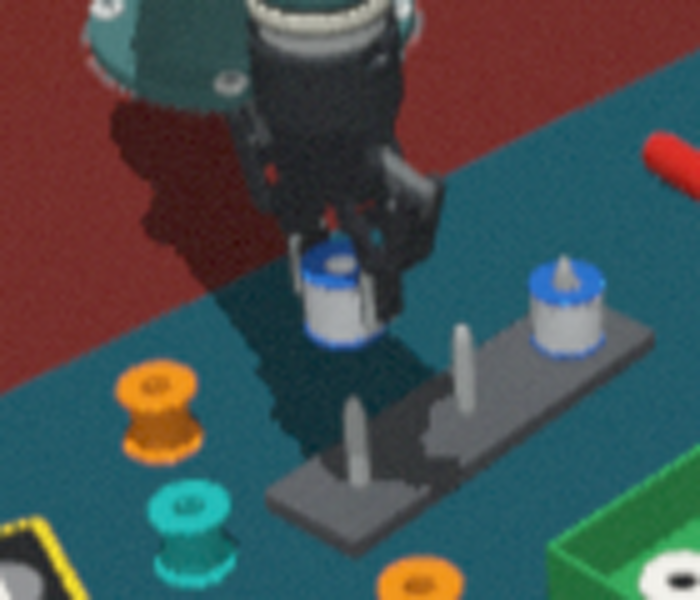

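Reel A is seated and reel B is held upright above the third spindle (crop 355,400). I insert it.

Emit:
apply_moves:
  commands:
    - {"delta_pos":[0,0,-0.25],"dr":[0,0,0]}
    - {"delta_pos":[0,0,-0.5],"dr":[0,0,0]}
    - {"delta_pos":[0,0,-0.6],"dr":[0,0,0]}
    - {"delta_pos":[0,0,-0.68],"dr":[0,0,0]}
    - {"delta_pos":[0,0,-0.74],"dr":[0,0,0]}
    - {"delta_pos":[0,0,-0.8],"dr":[0,0,0]}
    - {"delta_pos":[0,0,-0.8],"dr":[0,0,0]}

```text
t: 40.95
ee_pos: [0.4616, -0.2724, 0.0663]
eef_rot: [0.666, 0.746, -0.0, -0.0]
ft_force: [0.3, 1.1, -2.4]
grip_width: 0.503
gripper_force: 41.5
```

Emit:
apply_moves:
  commands:
    - {"delta_pos":[0,0,-0.12],"dr":[0,0,0]}
    - {"delta_pos":[0,0,-0.25],"dr":[0,0,0]}
    - {"delta_pos":[0,0,-0.38],"dr":[0,0,0]}
    - {"delta_pos":[0,0,-0.46],"dr":[0,0,0]}
    - {"delta_pos":[0,0,-0.5],"dr":[0,0,0]}
    - {"delta_pos":[0,0,-0.5],"dr":[0,0,0]}

```text
t: 41.7
ee_pos: [0.4616, -0.2723, 0.0262]
eef_rot: [0.666, 0.746, -0.0, -0.0]
ft_force: [-1.2, 0.3, -3.2]
grip_width: 0.498
gripper_force: 41.4
```

Emit:
apply_moves:
  commands:
    - {"delta_pos":[0,0,0],"dr":[0,0,0]}
    - {"delta_pos":[0,0,0],"dr":[0,0,0]}
    - {"delta_pos":[0,0,0],"dr":[0,0,0]}
    - {"delta_pos":[0,0,0],"dr":[0,0,0]}
    - {"delta_pos":[0,0,0.3],"dr":[0,0,0]}
    - {"delta_pos":[0,0,0.7],"dr":[0,0,0]}
    - {"delta_pos":[0,0,1],"dr":[0,0,0]}
  gripper: 0.75

```text
t: 42.58
ee_pos: [0.4619, -0.2725, 0.1077]
eef_rot: [0.666, 0.746, 0.0, 0.0]
ft_force: [-0.5, -0.9, 1.0]
grip_width: 0.754
gripper_force: 0.0
```

Emit:
apply_moves:
  commands:
    - {"delta_pos":[0,0.3,0.5],"dr":[0,0,0]}
    - {"delta_pos":[0,0.6,1],"dr":[0,0,0]}
    - {"delta_pos":[0,0.9,1],"dr":[0,0,0]}

```text
t: 42.95
ee_pos: [0.4639, -0.2004, 0.1896]
eef_rot: [0.666, 0.746, 0.001, 0.003]
ft_force: [0.3, -0.0, 0.4]
grip_width: 0.751
gripper_force: 0.0
```

Emit:
apply_moves:
  commands:
    - {"delta_pos":[0,0.5,0],"dr":[0,0,0.03]}
    - {"delta_pos":[0,0.95,0],"dr":[0,0,0.06]}
  gripper: 0.3

```text
t: 43.2
ee_pos: [0.4615, -0.1233, 0.1868]
eef_rot: [0.592, 0.806, 0.0, 0.0]
ft_force: [-0.1, 0.3, -0.6]
grip_width: 0.331
gripper_force: 0.0
```

Emit:
apply_moves:
  commands:
    - {"delta_pos":[0,0.5,0],"dr":[0,0,0.03]}
    - {"delta_pos":[0,0.95,0],"dr":[0,0,0.06]}
    - {"delta_pos":[0,0.95,0],"dr":[0,0,0.06]}

```text
t: 43.58
ee_pos: [0.4617, -0.0454, 0.1869]
eef_rot: [0.512, 0.859, 0.001, 0.0]
ft_force: [0.7, -0.4, -0.4]
grip_width: 0.302
gripper_force: 0.0
```

```bash
cat > dr.py <<'E'
from h import *
def run():
    th=np.radians(36.8);ex=np.array([np.cos(th),np.sin(th)]);ey=np.array([-ex[1],ex[0]])
    a,d=ctrl.grab_frame('top');a=a.astype(int);P=cloud('top',d);X=P[...,:2]@ex;Y=P[...,:2]@ey
    m=(a[...,0]>a[...,2]+100)&(abs(P[...,2]-.137)<.005)&(abs(Y+.2)<.12)&(X<.655);x=np.percentile(X[m],2);h=x-.035
    print('front',x,m.sum(),'handle',h*ex-.205*ey)
E
sed -i "s#'pics/'+name#'pics/'+name.replace('pics/','')#" h.py
python3 -c "
import m,dr;m.run('pics/top11');dr.run()"
```

```text
[ 0.4617 -0.0454  0.1869] 118.44067396811228 43.575 0.3018306963600649
blue [413.6102 284.1182] 313 0.05423092260192253 ((0.463348388671875, -0.27554088830947876), 0.022125734016299248)
white 256 [ 0.6683 -0.1766  0.0439]
white 258 [ 0.6712 -0.2283  0.0437]
white 252 [ 0.6667 -0.1278  0.0437]
bin 797 ((667.420654296875, -177.6851043701172), (131.10984802246094, 169.93077087402344), 2.6626784801483154)
front 0.522853199483123 710 handle [0.5134 0.1281]
```

View pics/top11.png

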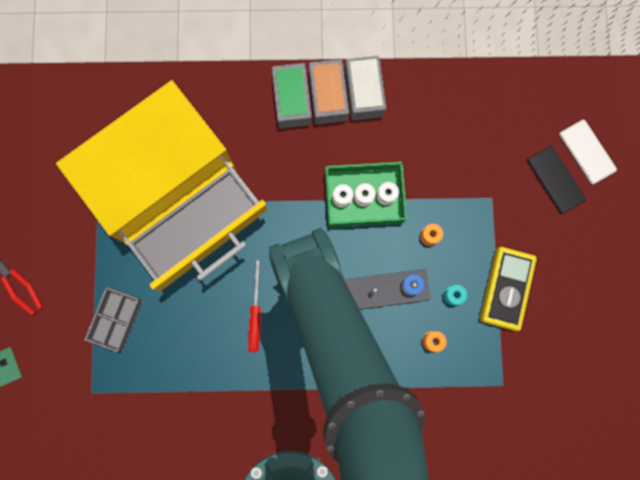

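Both blue reels are seated and the drawer is empty. I move to the handle to shut it.

Emit:
apply_moves:
  commands:
    - {"delta_pos":[0.1,0.36,0],"dr":[0,0,0.02]}
    - {"delta_pos":[0.214,0.718,0],"dr":[0,0,0.047]}

```text
t: 43.92
ee_pos: [0.4789, 0.0074, 0.1863]
eef_rot: [0.451, 0.893, -0.001, 0.0]
ft_force: [0.6, 0.6, -0.5]
grip_width: 0.304
gripper_force: 0.0
```

Emit:
apply_moves:
  commands:
    - {"delta_pos":[0.1,0.36,0],"dr":[0,0,0]}
    - {"delta_pos":[0.214,0.718,0],"dr":[0,0,0]}

```text
t: 44.18
ee_pos: [0.4963, 0.0653, 0.1863]
eef_rot: [0.451, 0.892, -0.001, 0.0]
ft_force: [0.3, 0.0, -0.8]
grip_width: 0.296
gripper_force: 0.0
```

Emit:
apply_moves:
  commands:
    - {"delta_pos":[0.1,0.36,-0.05],"dr":[0,0,0]}
    - {"delta_pos":[0.214,0.718,-0.1],"dr":[0,0,0]}
    - {"delta_pos":[0.214,0.718,-0.1],"dr":[0,0,0]}
    - {"delta_pos":[0.214,0.718,-0.1],"dr":[0,0,0]}
    - {"delta_pos":[0.214,0.718,-0.1],"dr":[0,0,0]}

```text
t: 44.8
ee_pos: [0.5128, 0.1218, 0.1783]
eef_rot: [0.451, 0.893, -0.001, 0.0]
ft_force: [0.4, -0.2, -0.2]
grip_width: 0.303
gripper_force: 0.0
```

Emit:
apply_moves:
  commands:
    - {"delta_pos":[0.03,0.025,0],"dr":[0,0,0]}
    - {"delta_pos":[0.03,0.025,-0.3],"dr":[0,0,0]}
    - {"delta_pos":[0.03,0.025,-0.5],"dr":[0,0,0]}
    - {"delta_pos":[0.03,0.025,-0.7],"dr":[0,0,0]}
    - {"delta_pos":[0.03,0.025,-0.85],"dr":[0,0,0]}
    - {"delta_pos":[0.03,0.025,-0.96],"dr":[0,0,0]}
    - {"delta_pos":[0.03,0.025,-0.96],"dr":[0,0,0]}

```text
t: 45.68
ee_pos: [0.5151, 0.1259, 0.1011]
eef_rot: [0.45, 0.893, -0.0, -0.0]
ft_force: [0.3, -0.3, -0.6]
grip_width: 0.304
gripper_force: 0.0
```

Emit:
apply_moves:
  commands:
    - {"delta_pos":[0,0,0],"dr":[0,0,0]}
    - {"delta_pos":[0,0,0],"dr":[0,0,0]}
    - {"delta_pos":[0,0,0],"dr":[0,0,0]}
    - {"delta_pos":[0,0,0],"dr":[0,0,0]}
  gripper: 0.05

```text
t: 46.18
ee_pos: [0.5156, 0.126, 0.102]
eef_rot: [0.45, 0.893, 0.0, 0.0]
ft_force: [0.4, -1.3, 0.1]
grip_width: 0.112
gripper_force: 39.1
```

Emit:
apply_moves:
  commands:
    - {"delta_pos":[0.1,0.075,0],"dr":[0,0,0]}
    - {"delta_pos":[0.22,0.165,0],"dr":[0,0,0]}
    - {"delta_pos":[0.36,0.27,0],"dr":[0,0,0]}
    - {"delta_pos":[0.5,0.375,0],"dr":[0,0,0]}
    - {"delta_pos":[0.64,0.479,0],"dr":[0,0,0]}

```text
t: 46.8
ee_pos: [0.5679, 0.1653, 0.102]
eef_rot: [0.45, 0.893, 0.0, 0.0]
ft_force: [-2.0, -0.6, 5.3]
grip_width: 0.113
gripper_force: 39.6
```

Emit:
apply_moves:
  commands:
    - {"delta_pos":[0.14,0.105,0],"dr":[0,0,0]}
    - {"delta_pos":[0.28,0.21,0],"dr":[0,0,0]}
    - {"delta_pos":[0.4,0.3,0],"dr":[0,0,0]}
    - {"delta_pos":[0.5,0.375,0],"dr":[0,0,0]}
    - {"delta_pos":[0.58,0.435,0],"dr":[0,0,0]}
    - {"delta_pos":[0.65,0.486,0],"dr":[0,0,0]}
    - {"delta_pos":[0.65,0.486,0],"dr":[0,0,0]}
    - {"delta_pos":[0.65,0.486,0],"dr":[0,0,0]}

```text
t: 47.8
ee_pos: [0.616, 0.2013, 0.102]
eef_rot: [0.45, 0.893, -0.004, -0.001]
ft_force: [-7.7, -4.3, 12.9]
grip_width: 0.109
gripper_force: 40.5
```

```bash
python3 -c "
import dr;dr.run()
from h import *
e=ctrl.read_state()['ee_pos'];print(e[0]*.8007+e[1]*.599)"
```

```text
front 0.6484348320561872 198 handle [0.61399635 0.20331201]
0.6138086218671779
```

Emit:
apply_moves:
  commands:
    - {"delta_pos":[0,0,0],"dr":[0,0,0]}
    - {"delta_pos":[-0.02,-0.015,0],"dr":[0,0,0]}
    - {"delta_pos":[-0.02,-0.015,0],"dr":[0,0,0]}
    - {"delta_pos":[-0.02,-0.015,0.3],"dr":[0,0,0]}
    - {"delta_pos":[-0.02,-0.015,0.7],"dr":[0,0,0]}
    - {"delta_pos":[-0.02,-0.015,1],"dr":[0,0,0]}
  gripper: 0.3

```text
t: 48.6
ee_pos: [0.618, 0.2025, 0.1829]
eef_rot: [0.45, 0.893, 0.001, 0.001]
ft_force: [0.5, -0.5, 1.0]
grip_width: 0.3
gripper_force: 0.0
```

Emit:
apply_moves:
  commands:
    - {"delta_pos":[-0.3,-0.4,0.5],"dr":[0,0,0]}
    - {"delta_pos":[-0.5,-0.9,1],"dr":[0,0,0]}
    - {"delta_pos":[-0.5,-0.9,1],"dr":[0,0,0]}

```text
t: 48.98
ee_pos: [0.5789, 0.1268, 0.2646]
eef_rot: [0.452, 0.892, 0.001, 0.003]
ft_force: [0.7, -0.2, 0.3]
grip_width: 0.302
gripper_force: 0.0
```

Emit:
apply_moves:
  commands:
    - {"delta_pos":[0,-0.5,0],"dr":[0,0,0]}
    - {"delta_pos":[0,-1,0],"dr":[0,0,0]}
    - {"delta_pos":[0,-1,0],"dr":[0,0,0]}

```text
t: 49.35
ee_pos: [0.5775, 0.0462, 0.2603]
eef_rot: [0.452, 0.892, -0.001, -0.0]
ft_force: [0.6, 0.5, 0.0]
grip_width: 0.298
gripper_force: 0.0
```

```bash
python3 -c "
import m,dr;m.run('pics/top12');dr.run()"
```

```text
[0.5775 0.0462 0.2603] 126.21875078758404 49.35 0.29794815662573865
blue [413.6401 284.1338] 314 0.05419473069511274 ((0.4632120132446289, -0.2752007246017456), 0.02206452749669552)
blue [339.703 291.802] 101 0.05358096383487858 ((0.4476083517074585, -0.11244430392980576), 0.018862908706068993)
white 256 [ 0.668  -0.1765  0.0438]
white 258 [ 0.6708 -0.2282  0.0437]
white 256 [ 0.6667 -0.128   0.044 ]
bin 802 ((667.8165893554688, -177.94857788085938), (131.692138671875, 170.13925170898438), 2.5850272178649902)
front 0.6481248566011365 307 handle [0.6137 0.2031]
```

View pics/top12.png

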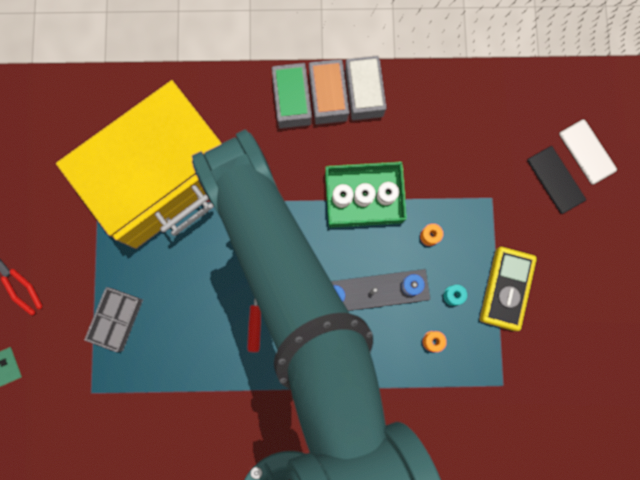

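The picture shows the drawer shut, the three white reels in the bin and the blue reels on the end spindles at (413,286) and (338,293). I hand in.

```bash
python3 -c "
from cell import ctrl
print(ctrl.sign_off())"
```

```text
the job is handed in; nothing more can be done
None
```

I handed the job in at about 50 s; the final camera check looked right, but no verdict came back: three spent reels in the bin, both full reels (only two were in the drawer) seated on their own spindles, and the drawer pulled to its stop and shut again.

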